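Tighten a cart wheel's lock ring with a pin spanner

ROBOT

A 6-joint arm with a two-finger parallel gripper is mounted at the origin on the work surface. World frame = base frame: x ahead of the robot, y to its left, z up, the work surface at z = 0. Lengths are in m, angles in rad, forces in N, time in s.
With the tool pointing down it reaches from about 0.325 to 0.9 m from the base axis. Payload 6.1 kg.
Tool frame: the origin (TCP) lies at the very end of the fingers, on their centre line; the grasp point (between the pads) lies 19 mm behind it; z points along the fingers, y is the direction in which the jaws open and shut (so a half turn about z gives the same grasp; the last joint's range is limited). The gripper opens to 87 mm and grips with 3 to 60 N. Pads are 19 mm wide; open, the fingers measure 117 mm over their backs; the gripper's body (75 mm by 190 mm) begins 51 mm behind the grasp point.
Start: joints at [-1.354, 0.22, 1.526, -0, 1.395, -0.126], TCP at [0.21, -0.589, 0.223] pointing down, gripper open.
Joint ranges: [-2.98, 2.98], [-0.91, 2.08], [0.09, 2.57], [-1.24, 4.39], [0.2, 2.65], [-2.68, 2.68]. Speed limits (rad/s): [2.57, 2.57, 3.01, 3.14, 3.14, 3.14].

INTERFACE

Orientations are given as a rotation vector (axis times angle).
In Python, from rig import arm gives the robot as it stands.
- The arm moves only by the tool step_arm, never from a script. Its argument "moves" is a list of rows, each a list of 5 numbers: the shift along the tool's x, y, z in units of 30 mm (1.0 is 30 mm), then the turn about the tool's z in degrees, then the closure, from -1 (fully open) to 1 (shut). A call has 1 to 8 rows; each row shifts and turns the pose as measured when the row begins, along the tool's axes as they then stand; what a row does not reach is not made up. A row lasts 1/12 s, in which the tool goes at most 41.7 mm and 7.16 degrees, less where a joint would pass 70% of its speed; a pose out of reach is approached as far as the arm can. A call is refused whole if a number of a shift passes 1 or a number of a turn 7.16, either way. A call with a gripper value outside its range is refused whole. The fingers move at their own pace and stop on an object; the grip force is fixed at half the most. Time passes only in rows, so rows that do not move let the fingers close. It gives the time, the measured TCP pose, the force and the opening at its end, in the units of the state.
- arm.state(): the state, without advancing time (a new reading comes with each control period).
- arm.camera(name): name is "scene" or "top" or "wrist"; returns the picture (480x640x3 uint8, red, green, blue); there is no depth.
- arm.calibration(name): a dict with "mtx" (3x3 intrinsics, pixels), "pose" (4x4, takes a point from camera to world coordinates); the wrist camera has in their place "tool_from_camera" (4x4, takes a point from camera to tool coordinates, whose origin is the TCP and whose axes are the flange's). Camera axes: x right, y down, z forward; pixel columns grow to the right and rows downward; lengths in m; the calibration is good to about 2 mm. A picture is of the moment at which its call begins: read the wrist's pose just before it. calibration takes no time and is no camera call.
- arm.job_done(): hands the job in, once; it reports no verdict.
Trained networks look in the newest picture that a camera, given by its name, has taken for a name from the list of things; names that differ only in an ending like _2 or _b are one class to them, and where a whole thing is asked for, a point or a joint stands for the part that bears it (a point fixed in the world has none). Each returns a list of dicts, best first, with "conf" (0 to 1); they miss things now and then, are a little off and sometimes report something else, mostly with a low value. They report only what shows in the picture. A call takes as long as a camera call.
- arm.trace(thing, camera): "pixels" (480x640 bool, what is visible of it).
- arm.tip_of(thing, camera): "location" ([x, y, z] in m, in world coordinates, good to about 4 mm: a listed point, or the origin of a listed thing).
The state is a dict: "time_s": time; "joint_pos": joint angles; "joint_velocities": joint speeds; "joint_efforts": joint torques, N m; "tool_pos": TCP position; "tool_rot": TCP orientation; "wrist_force": force on the tool from outside, world axes, zero at the start; "torque": the same for the moment, N m; "gripper_width": opening from 0.0 (shut) to 1.0 (fully open).
Only numpy, scipy, OpenCV 4.12 (cv2) and the standard library are available. Lean on these libraries where they do the work, as an engineer would, in place of code of your own. Each camera call takes 0.05 s, during which the arm holds its last target.

TASK

The lock ring on the hub of the cart wheel is loose: set both prongs of the pin spanner right down into the ring's two holes and use the spanner to turn the ring clockwise, seen from above, until it is hard up against its stop. Then lift the spanner off, leaving the ring tight, and put it back on the rubber mat; leave the other things on the bench where they are.

Things in the scene. Friction and masses are not known exactly. Their poses are not given: they have to be found in the camera images.
- wheel: Cart wheel (black tyre, 196 mm across, top 46 mm above the bench) lying face up, fixed to a board. Origin on its axis at bench height, z up. With the lock ring at its stop the line through the ring's two holes lies along this y axis give or take up to 0.4 rad: the offset differs from wheel to wheel and is not reported, so find the holes by sight or feel.
- hub_top (a point): Point on the wheel's axis level with the lock ring's top face, 75 mm above the bench; axes as the wheel's. The ring is a steel octagon 100 mm across, 16 mm thick, round a 26 mm spindle stub that stands 5 mm above its face. Two through holes, 13 mm across, lie opposite each other, 30 mm from the axis; a prong can go 16 mm deep, then meets the hub.
- collar (a joint): Turn of the lock ring: 0 is the hard stop (tight), negative is loose, -1.3 to -0.9 rad at the start. It grows as the ring turns clockwise seen from above: the holes' line now stands (-joint) rad counter-clockwise of where it will be at the stop. The thread drags with about 0.35 N m; the ring stays where it is left.
- spanner_grip (a point): Middle of the pin spanner's upright grip block, 66 mm above the prong tips; z up, axes as the spanner's. The block is 22 mm wide in y, 36 mm long in x, from 39 to 86 mm above the tips, over the yoke. The yoke, 80 mm along y and 22 mm along x, 25 to 39 mm above the tips, carries the two prongs.
- spanner: Steel pin spanner, 0.3 to 0.55 kg, standing level on the mat on its two prongs and its handle's foot. Origin half-way between the prong tips, z up. The handle, a bar 16 mm wide, 27 to 37 mm above the tips, runs 130 mm along -x and ends in a 12 mm thick foot reaching down level with the tips. It fits the ring either way round.
- prong_a (a point): Tip of the spanner's prong on its +y side, 30 mm from the middle. The prongs are 8 mm thick, point down, and stand 25 mm out of the yoke.
- prong_b (a point): Tip of the spanner's prong on its -y side, 30 mm from the middle.
- mat: Black rubber mat fixed to the bench, 280 mm (x) by 260 mm (y), 4 mm thick; origin at the centre of its underside.
- mug_mid (a point): White mug, 80 mm across, 95 mm high; its centre. To be left alone.
- can_mid (a point): Plain metal can, 66 mm across, 120 mm high; its centre. To be left alone.
- tape_mid (a point): Brown cardboard roll core lying flat, 100 mm across, 48 mm high; its centre. To be left alone.
- old_ring_mid (a point): Worn dark steel ring, plain, without pin holes, lying flat, 90 mm across, 16 mm high; its centre. To be left alone.
- screwdriver_grip (a point): Screwdriver lying on the bench; a point in its handle. To be left alone.
- wrench_grip (a point): Open wrench lying on the bench; a point in its handle. To be left alone.

How it is judged:
By the outcome, as a careful person would: the job done as asked, in the order asked, and still so for the second after the job is handed in, with the robot touching nothing.
It also fails if it takes over 72 s, if anything falls off the work surface, if the arm or the gripper's body presses on something with over 40 N, if the wrist force passes 120 N, or if a joint passes its speed limit or range.

## Working session

There is one attempt and no reset: what is moved stays moved. The work goes in short steps, Python scripts to look and compute and a tool call to move; the robot and the scene stay as the last step left them, time stands still between calls to the robot, and variables do not carry over. Pictures are saved under pics/ and viewed, and the job is handed in when it is done.

Besides the shell and the picture viewer there is one more tool, called after "Request:" as name(argument=value, ...) on one line, values as JSON. step_arm: Moves the arm, as the interface text tells. Its arguments: {"type":"object","properties":{"moves":{"type":"array","items":{"type":"array","items":{"type":"number"}}}},"required":["moves"]}

```bash
mkdir -p pics; ls; python3 - <<'E'
from rig import arm
import cv2,numpy as np
s=arm.state(); print({k:np.round(v,3).tolist() for k,v in s.items()})
for c in ["top","scene"]:
    im=arm.camera(c); cv2.imwrite(f"pics/{c}0.png",im[:,:,::-1])
    cal=arm.calibration(c); print(c,np.round(cal["mtx"],1).tolist(),np.round(cal["pose"],3).tolist())
print(np.round(arm.calibration("wrist")["tool_from_camera"],4).tolist(),arm.calibration("wrist")["mtx"])
for t in ["wheel","hub_top","spanner_grip","spanner","prong_a","mat"]:
    for c in ["top","scene"]:
        r=arm.tip_of(t,c); print(t,c,[(round(d["conf"],2),np.round(d["location"],4).tolist()) for d in r[:3]])
E
```

```text
pics
{'time_s': 0.0, 'joint_pos': [-1.354, 0.221, 1.528, -0.0, 1.395, -0.126], 'joint_velocities': [0.001, -0.001, 0.0, 0.001, 0.001, -0.001], 'joint_efforts': [-0.0, -49.46, -38.738, 0.07, 0.057, -0.0], 'tool_pos': [0.21, -0.588, 0.221], 'tool_rot': [-3.094, -0.536, 0.0], 'wrist_force': [-0.349, -0.977, -0.731], 'torque': [0.024, -0.011, -0.028], 'gripper_width': 1.004}
top [[565.6, 0.0, 312.2], [0.0, 565.6, 231.1], [0.0, 0.0, 1.0]] [[0.015, -0.996, 0.089, 0.437], [-1.0, -0.016, -0.006, 0.0], [0.008, -0.089, -0.996, 1.445], [0.0, 0.0, 0.0, 1.0]]
scene [[454.9, 0.0, 312.2], [0.0, 454.9, 230.8], [0.0, 0.0, 1.0]] [[-0.41, 0.631, -0.659, 1.369], [0.912, 0.299, -0.28, 0.323], [0.02, -0.716, -0.698, 0.914], [0.0, 0.0, 0.0, 1.0]]
[[-0.0002, -0.969, -0.247, 0.0669], [1.0, -0.0005, 0.001, -0.0002], [-0.0011, -0.247, 0.969, -0.1616], [0.0, 0.0, 0.0, 1.0]] [[400.4214031    0.         324.44125948]
 [  0.         400.4214031  244.97133802]
 [  0.           0.           1.        ]]
wheel top [(0.79, [0.5111, 0.2117, -0.0016]), (0.73, [0.5566, -0.2058, -0.0003]), (0.34, [0.5128, 0.2061, 0.0776])]
wheel scene [(0.81, [0.5122, 0.2115, 0.0038]), (0.38, [0.4785, 0.0016, 0.0114])]
hub_top top [(0.59, [0.5115, 0.2035, 0.0756])]
hub_top scene [(0.56, [0.5101, 0.212, 0.07])]
spanner_grip top [(0.97, [0.5915, -0.2253, 0.0712]), (0.36, [0.4114, -0.4747, 0.0052])]
spanner_grip scene [(0.9, [0.5964, -0.2183, 0.0643]), (0.36, [0.5107, 0.2096, 0.0722])]
spanner top [(0.9, [0.595, -0.2224, 0.0002])]
spanner scene [(0.56, [0.5894, -0.2221, 0.0036])]
prong_a top [(0.92, [0.5812, -0.2465, 0.0041]), (0.89, [0.6087, -0.1935, 0.0066])]
prong_a scene [(0.94, [0.5781, -0.2498, 0.0003]), (0.77, [0.6102, -0.1951, 0.0008])]
mat top [(0.82, [0.5554, -0.2066, -0.0009])]
mat scene [(0.72, [0.556, -0.2058, 0.0012])]
```

View pics/top0.png

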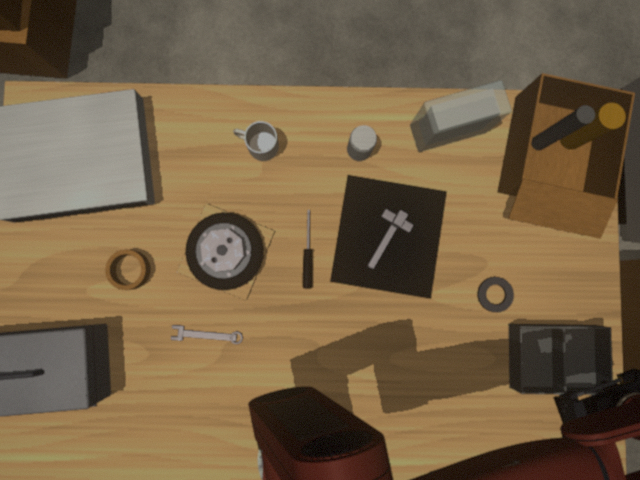

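View pics/scene0.png

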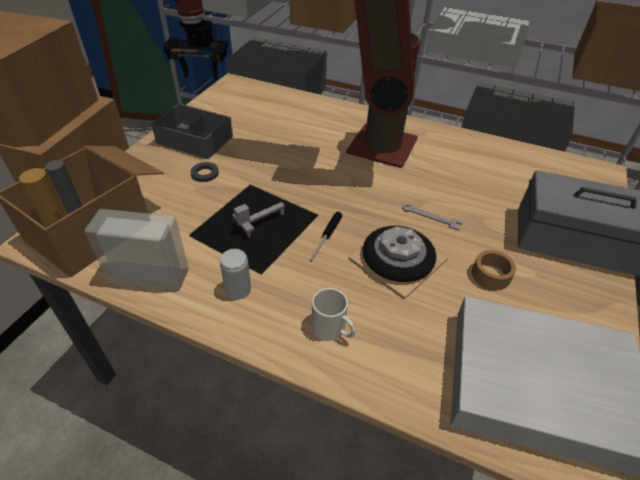

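```bash
cat > h.py <<'E'
from rig import arm
import numpy as np, cv2
from scipy.spatial.transform import Rotation as R
def pose():
    s=arm.state(); M=R.from_rotvec(s["tool_rot"]).as_matrix()
    psi=np.degrees(np.arctan2(M[1,1],M[0,1])); return s,np.array(s["tool_pos"]),M,psi
def show():
    s,p,M,psi=pose(); tilt=np.degrees(np.arccos(-M[2,2]))
    print("t%.2f pos %s psi %.2f tilt %.2f F %s T %s w %.3f q %s"%(s["time_s"],np.round(p,4),psi,tilt,np.round(s["wrist_force"],1),np.round(s["torque"],2),s["gripper_width"],np.round(s["joint_pos"],2)))
def plan(tx,ty,tz,tpsi,clo,n=None,vmax=0.0295,wmax=7):
    """rows in tool axes from here to target, evenly split"""
    s,p,M,psi=pose(); d=np.array([tx,ty,tz])-p; dpsi=tpsi-psi
    if n is None: n=max(1,int(np.ceil(max(np.linalg.norm(d)/vmax,abs(dpsi)/wmax))))
    rows=[]
    for i in range(n):
        a=np.radians(psi+dpsi*i/n)
        x=np.array([np.cos(a+np.pi/2),np.sin(a+np.pi/2),0]);y=np.array([np.cos(a),np.sin(a),0]);z=np.array([0,0,-1.])
        st=d/n/0.03
        rows.append([round(float(v),2) for v in (st@x,st@y,st@z)]+[round(-dpsi/n,2),clo])
    show(); print("d",np.round(d,4),"dpsi %.2f"%dpsi)
    for k in range(0,n,8): print(rows[k:k+8])
def wcam():
    s,p,M,psi=pose(); im=arm.camera("wrist"); c=arm.calibration("wrist")
    T=np.eye(4);T[:3,:3]=M;T[:3,3]=p
    return im,np.array(c["mtx"]),T@np.array(c["tool_from_camera"])
def ray(K,P,uv,z):
    d=P[:3,:3]@np.linalg.solve(K,[uv[0],uv[1],1]); o=P[:3,3]; return o+d*(z-o[2])/d[2]
def proj(K,P,X):
    c=P[:3,:3].T@(np.asarray(X)-P[:3,3]); u=K@c; return u[:2]/u[2]
E
python3 - <<'E'
from h import *
plan(0.56,-0.20,0.24,62,-1)
E
```

```text
t0.70 pos [ 0.2101 -0.5886  0.2226] psi -70.36 tilt 0.00 F [ 0.3 -0.4 -0.7] T [-0.02  0.02 -0.  ] w 1.003 q [-1.35  0.22  1.53 -0.    1.39 -0.13]
d [0.3499 0.3886 0.0174] dpsi 132.36
[[0.81, -0.44, -0.03, np.float64(-6.97), -1], [0.85, -0.33, -0.03, np.float64(-6.97), -1], [0.89, -0.23, -0.03, np.float64(-6.97), -1], [0.91, -0.12, -0.03, np.float64(-6.97), -1], [0.92, -0.01, -0.03, np.float64(-6.97), -1], [0.91, 0.1, -0.03, np.float64(-6.97), -1], [0.89, 0.21, -0.03, np.float64(-6.97), -1], [0.86, 0.32, -0.03, np.float64(-6.97), -1]]
[[0.81, 0.42, -0.03, np.float64(-6.97), -1], [0.76, 0.52, -0.03, np.float64(-6.97), -1], [0.69, 0.61, -0.03, np.float64(-6.97), -1], [0.61, 0.68, -0.03, np.float64(-6.97), -1], [0.52, 0.75, -0.03, np.float64(-6.97), -1], [0.43, 0.81, -0.03, np.float64(-6.97), -1], [0.33, 0.86, -0.03, np.float64(-6.97), -1], [0.22, 0.89, -0.03, np.float64(-6.97), -1]]
[[0.11, 0.91, -0.03, np.float64(-6.97), -1], [-0.0, 0.92, -0.03, np.float64(-6.97), -1], [-0.11, 0.91, -0.03, np.float64(-6.97), -1]]
```

Request:
step_arm(moves=[[0.81,-0.44,-0.03,-7,-1],[0.85,-0.33,-0.03,-7,-1],[0.89,-0.23,-0.03,-7,-1],[0.91,-0.12,-0.03,-7,-1],[0.92,0,-0.03,-7,-1],[0.91,0.1,-0.03,-7,-1],[0.89,0.21,-0.03,-7,-1],[0.86,0.32,-0.03,-7,-1]])

```text
time_s: 1.37
tool_pos: [0.3563, -0.4212, 0.2294]
tool_rot: [2.462, 1.949, -0.003]
wrist_force: [0.4, 0.2, 0.2]
gripper_width: 1.002
```

Request:
step_arm(moves=[[0.81,0.42,-0.03,-7,-1],[0.76,0.52,-0.03,-7,-1],[0.69,0.61,-0.03,-7,-1],[0.61,0.68,-0.03,-7,-1],[0.52,0.75,-0.03,-7,-1],[0.43,0.81,-0.03,-7,-1],[0.33,0.86,-0.03,-7,-1],[0.22,0.89,-0.03,-7,-1]])

```text
time_s: 2.03
tool_pos: [0.5039, -0.2431, 0.2382]
tool_rot: [1.225, 2.889, -0.006]
wrist_force: [-0.1, 0.1, -0.4]
gripper_width: 0.998
```

Request:
step_arm(moves=[[0.11,0.91,-0.03,-7,-1],[0,0.92,-0.03,-7,-1],[-0.11,0.91,-0.03,-6,-1],[0,0,0,0,-1]])

```text
time_s: 2.37
tool_pos: [0.5604, -0.1712, 0.2418]
tool_rot: [0.672, 3.063, -0.005]
wrist_force: [-0.5, 0.2, -0.1]
gripper_width: 0.994
```

```bash
sed -i 's/round(-dpsi\/n,2)/round(float(-dpsi\/n),2)/' h.py; python3 - <<'E'
from h import *
show()
im,K,P=wcam(); cv2.imwrite("pics/w1.png",im[:,:,::-1])
for t in ["spanner_grip","spanner","prong_a"]:
    r=arm.tip_of(t,"wrist"); print(t,[(round(d["conf"],2),np.round(d["location"],4).tolist(),np.round(proj(K,P,d["location"]))) for d in r[:3]])
E
```

```text
t2.37 pos [ 0.5604 -0.1712  0.2418] psi 65.24 tilt 0.39 F [-0.5  0.2 -0.1] T [ 0.06 -0.16  0.02] w 0.994 q [-0.43  0.11  1.61 -0.    1.41 -1.57]
spanner_grip [(0.64, [0.5917, -0.2262, 0.0654], array([284., 279.])), (0.19, [0.4782, 0.0001, 0.0103], array([460.,  50.]))]
spanner [(0.92, [0.5897, -0.223, 0.0019], array([292., 255.]))]
prong_a [(0.79, [0.6014, -0.1989, 0.0059], array([317., 257.])), (0.75, [0.5789, -0.2495, 0.0087], array([264., 258.]))]
```

View pics/w1.png

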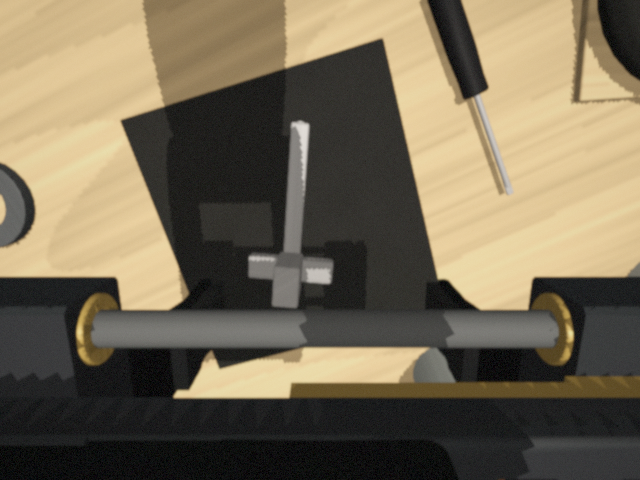

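```bash
python3 - <<'E'
from h import *
im=cv2.imread("pics/w1.png")[105:320,215:365]
cv2.imwrite("pics/w1c.png",cv2.resize(im,None,fx=4,fy=4,interpolation=cv2.INTER_CUBIC)[260:])
E
```

```text
(no output)
```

View pics/w1c.png

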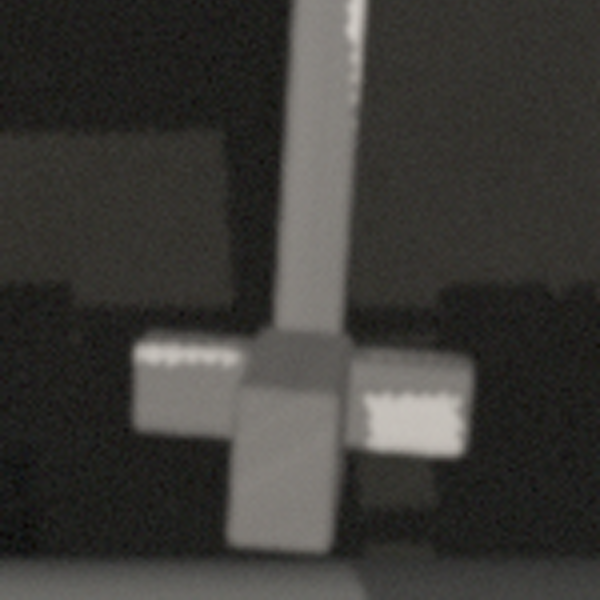

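```bash
cat >> h.py <<'E'
TFC=None
E
python3 - <<'E'
from h import *
K=np.array(arm.calibration("wrist")["mtx"]);s,p,M,psi=pose();T=np.eye(4);T[:3,:3]=M;T[:3,3]=p;P=T@np.array(arm.calibration("wrist")["tool_from_camera"])
f=lambda c,z: ray(K,P,(c[0]/4+215,c[1]/4+170),z)
B=np.array([f(c,.09) for c in [(243,388),(338,390),(228,545),(330,550)]])
print(B.round(4),B.mean(0).round(4)); ang=lambda d:np.degrees(np.arctan2(d[1],d[0])).round(1)
print("long",ang(B[0]-B[2]),ang(B[1]-B[3]),np.linalg.norm(B[0]-B[2]),"w",ang(B[1]-B[0]),ang(B[3]-B[2]),np.linalg.norm(B[3]-B[2]))
Y=np.array([f(c,.043) for c in [(133,430),(465,457)]]); print(Y.round(4),Y.mean(0).round(4),ang(Y[1]-Y[0]),np.linalg.norm(Y[1]-Y[0]))
# handle midline z=.041 full-image px
g=lambda c,z: ray(K,P,c,z)
a=g((300.5,123),.041);b=g(((275+345)/8+215,330/4+170),.041);print(ang(a-b),np.linalg.norm(a-b),a,b)
E
```

```text
[[ 0.5692 -0.2262  0.09  ]
 [ 0.5779 -0.2088  0.09  ]
 [ 0.5987 -0.2449  0.09  ]
 [ 0.6089 -0.226   0.09  ]] [ 0.5887 -0.2265  0.09  ]
long 147.7 151.0 0.03492638572985699 w 63.4 61.7 0.0214804883057299
[[ 0.5784 -0.2668  0.043 ]
 [ 0.6182 -0.1984  0.043 ]] [ 0.5983 -0.2326  0.043 ] 59.8 0.0791450823489669
150.1 0.11676452574363357 [ 0.47353359 -0.15984999  0.041     ] [ 0.57471304 -0.21813098  0.041     ]
```

```bash
python3 - <<'E'
from h import *
plan(0.590,-0.226,0.11,60.5,-1,n=8)
E
```

```text
t2.57 pos [ 0.5576 -0.1755  0.2414] psi 64.63 tilt 0.39 F [-0.1 -0.5  0.2] T [ 0.09 -0.15 -0.06] w 1.003 q [-0.44  0.11  1.62 -0.    1.41 -1.56]
d [ 0.0324 -0.0505 -0.1314] dpsi -4.13
[[-0.21, -0.13, 0.55, 0.52, -1], [-0.21, -0.13, 0.55, 0.52, -1], [-0.21, -0.13, 0.55, 0.52, -1], [-0.22, -0.13, 0.55, 0.52, -1], [-0.22, -0.12, 0.55, 0.52, -1], [-0.22, -0.12, 0.55, 0.52, -1], [-0.22, -0.12, 0.55, 0.52, -1], [-0.22, -0.12, 0.55, 0.52, -1]]
```

Request:
step_arm(moves=[[-0.2,-0.1,0.55,0.45,-1],[-0.2,-0.1,0.55,0.45,-1],[-0.2,-0.1,0.55,0.45,-1],[-0.2,-0.1,0.55,0.45,-1],[-0.2,-0.1,0.55,0.45,-1],[-0.2,-0.1,0.55,0.45,-1],[-0.2,-0.1,0.5,0.45,-1],[0,0,0,0,-1]])

```text
time_s: 3.23
tool_pos: [0.5819, -0.2273, 0.1262]
tool_rot: [0.811, 3.026, -0.014]
wrist_force: [-0.7, 0.5, 0.1]
gripper_width: 0.998
```

```bash
python3 - <<'E'
from h import *
plan(0.592,-0.2225,0.05,61,-1,n=4)
im,K,P=wcam(); cv2.imwrite("pics/w2.png",im[:,:,::-1])
for t in ["spanner_grip","spanner","prong_a"]:
    r=arm.tip_of(t,"wrist"); print(t,[(round(d["conf"],2),np.round(d["location"],4).tolist(),np.round(proj(K,P,d["location"]))) for d in r[:3]])
plan(0.592,-0.2225,0.05,61,-1,n=4)
E
```

```text
t3.23 pos [ 0.5819 -0.2273  0.1262] psi 59.98 tilt 0.71 F [-0.7  0.5  0.1] T [ 0.08 -0.11  0.02] w 0.998 q [-0.49  0.29  1.62 -0.01  1.21 -1.54]
d [ 0.0101  0.0048 -0.0762] dpsi 1.02
[[-0.05, 0.08, 0.64, -0.26, -1], [-0.05, 0.08, 0.64, -0.26, -1], [-0.05, 0.08, 0.64, -0.26, -1], [-0.05, 0.08, 0.64, -0.26, -1]]
spanner_grip [(0.96, [0.5941, -0.2272, 0.065], array([336., 279.]))]
spanner [(0.77, [0.5888, -0.2243, 0.0003], array([334., 241.]))]
prong_a [(0.92, [0.5778, -0.2491, 0.0076], array([297., 247.]))]
t3.43 pos [ 0.5845 -0.2266  0.1312] psi 60.15 tilt 1.04 F [ 0.4 -0.3 -0.1] T [ 0.12 -0.17  0.02] w 0.997 q [-0.49  0.29  1.62 -0.01  1.21 -1.54]
d [ 0.0075  0.0041 -0.0812] dpsi 0.85
[[-0.04, 0.06, 0.68, -0.21, -1], [-0.04, 0.06, 0.68, -0.21, -1], [-0.04, 0.06, 0.68, -0.21, -1], [-0.04, 0.06, 0.68, -0.21, -1]]
```

View pics/w2.png

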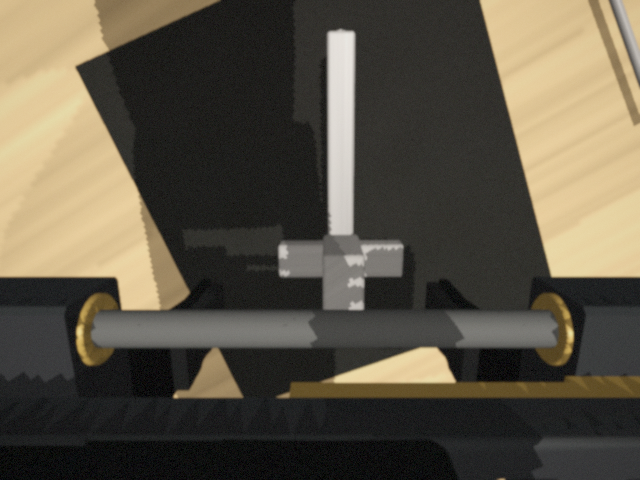

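```bash
python3 - <<'E'
from h import *
for i in range(3): show()
c=arm.calibration("wrist");K=np.array(c["mtx"]);C=np.array(c["tool_from_camera"])
p=np.array([.5832,-.227,.1287]);a=np.radians(60.1)
M=np.array([[-np.sin(a),np.cos(a),0],[np.cos(a),np.sin(a),0],[0,0,-1]]);T=np.eye(4);T[:3,:3]=M;T[:3,3]=p;P=T@C
for uv,z in [((343.5,300),.09),((342.5,236),.09),((341,32),.041),((341,235),.041),((278.5,277),.043),((403,277),.043)]:
    w=ray(K,P,uv,z); print(uv,w.round(4),"tool",(M.T@(w-p)).round(4))
E
```

```text
t3.43 pos [ 0.5845 -0.2266  0.1312] psi 60.15 tilt 1.04 F [ 0.4 -0.3 -0.1] T [ 0.12 -0.17  0.02] w 0.997 q [-0.49  0.29  1.62 -0.01  1.21 -1.54]
t3.43 pos [ 0.5845 -0.2266  0.1312] psi 60.15 tilt 1.04 F [ 0.4 -0.3 -0.1] T [ 0.12 -0.17  0.02] w 0.997 q [-0.49  0.29  1.62 -0.01  1.21 -1.54]
t3.43 pos [ 0.5845 -0.2266  0.1312] psi 60.15 tilt 1.04 F [ 0.4 -0.3 -0.1] T [ 0.12 -0.17  0.02] w 0.997 q [-0.49  0.29  1.62 -0.01  1.21 -1.54]
(343.5, 300) [ 0.6004 -0.2254  0.09  ] tool [-0.0141  0.0099  0.0387]
(342.5, 236) [ 0.5694 -0.2087  0.09  ] tool [0.0211 0.009  0.0387]
(341, 32) [ 0.4767 -0.1553  0.041 ] tool [0.1281 0.0091 0.0877]
(341, 235) [ 0.5794 -0.2129  0.041 ] tool [0.0103 0.0103 0.0877]
(278.5, 277) [ 0.5832 -0.2618  0.043 ] tool [-0.0173 -0.0302  0.0857]
(403, 277) [ 0.6236 -0.1915  0.043 ] tool [-0.0173  0.0509  0.0857]
```

Request:
step_arm(moves=[[-0.05,0.08,0.6,-0.2,-1],[-0.05,0.08,0.6,-0.2,-1],[-0.05,0.08,0.6,-0.2,-1],[-0.05,0.08,0.6,0,-1],[0,0,0,0,-1],[0,0,0,0,-1]])

```text
time_s: 3.93
tool_pos: [0.602, -0.2246, 0.0702]
tool_rot: [0.784, 3.007, -0.022]
wrist_force: [0.0, -0.1, 0.4]
gripper_width: 0.998
```

```bash
python3 - <<'E'
from h import *
plan(0.593,-0.2215,0.05,60.7,-1,n=1)
E
```

```text
t3.93 pos [ 0.602  -0.2246  0.0702] psi 60.78 tilt 2.11 F [ 0.  -0.1  0.4] T [ 0.04 -0.13 -0.  ] w 0.998 q [-0.48  0.38  1.63 -0.01  1.09 -1.53]
d [-0.009   0.0031 -0.0202] dpsi -0.08
[[0.31, -0.06, 0.67, 0.08, -1]]
```

Request:
step_arm(moves=[[0,0,0,0,-1]])

```text
time_s: 4.02
tool_pos: [0.6023, -0.2246, 0.0714]
tool_rot: [0.783, 3.006, -0.022]
wrist_force: [0.1, 0.4, 0.9]
gripper_width: 1.0
```

```bash
python3 - <<'E'
from h import *
for i in range(3):
    s=arm.state(); print(s["time_s"],np.round(s["joint_pos"],4),np.round(s["joint_velocities"],3),np.round(s["tool_pos"],4),np.round(s["joint_efforts"],1)); arm.camera("wrist"); 
show()
E
```

```text
4.0167 [-0.4762  0.3777  1.6313 -0.0069  1.0955 -1.5344] [ 0.004 -0.024 -0.02  -0.002  0.012 -0.001] [ 0.6023 -0.2246  0.0714] [ -0.  -52.6 -35.   -0.1  -0.2   0. ]
4.0667 [-0.4762  0.377   1.6307 -0.0069  1.0953 -1.5344] [-0.003 -0.003 -0.009  0.001 -0.009  0.   ] [ 0.6028 -0.2249  0.0722] [ -0.  -51.3 -33.6  -0.1  -0.1   0. ]
4.1167 [-0.4764  0.377   1.6305 -0.0068  1.095  -1.5344] [-0.001  0.002 -0.    -0.001 -0.007  0.001] [ 0.603  -0.225   0.0723] [  0.1 -52.1 -34.2  -0.1  -0.1  -0. ]
t4.17 pos [ 0.6029 -0.2251  0.0721] psi 60.78 tilt 2.26 F [-0.5  0.4 -0. ] T [ 0.1  -0.14  0.02] w 1.000 q [-0.48  0.38  1.63 -0.01  1.09 -1.53]
```

Request:
step_arm(moves=[[0.3,-0.05,0,0,-1]])

```text
time_s: 4.25
tool_pos: [0.5956, -0.2227, 0.0731]
tool_rot: [0.782, 3.002, -0.023]
wrist_force: [-1.5, -0.2, 0.5]
gripper_width: 0.999
```

```bash
python3 - <<'E'
from h import *
for i in range(3):
    s=arm.state(); print(s["time_s"],np.round(s["joint_pos"],4),np.round(s["joint_velocities"],3),np.round(s["tool_pos"],4),np.round(s["joint_efforts"],1)); arm.camera("wrist"); 
show()
E
```

```text
4.25 [-0.4785  0.3574  1.6546 -0.0068  1.0877 -1.5363] [-0.024 -0.271  0.336 -0.003 -0.071 -0.029] [ 0.5956 -0.2227  0.0731] [  0.3 -49.4 -35.7  -0.   -0.    0.1]
4.3 [-0.4786  0.3549  1.6588 -0.007   1.0886 -1.5366] [ 0.002  0.019 -0.004  0.002  0.009  0.002] [ 0.5935 -0.2217  0.0726] [ -0.7 -51.5 -38.2  -0.   -0.9   0. ]
4.35 [-0.4785  0.3556  1.6584 -0.0069  1.0886 -1.5364] [-0.     0.015 -0.013 -0.    -0.007  0.002] [ 0.5936 -0.2217  0.0723] [ -0.1 -52.2 -35.2  -0.1  -0.2  -0. ]
t4.40 pos [ 0.5939 -0.2219  0.0722] psi 60.78 tilt 2.27 F [ 0.4  0.2 -0.2] T [ 0.07 -0.09  0.02] w 1.002 q [-0.48  0.36  1.66 -0.01  1.09 -1.54]
```

Request:
step_arm(moves=[[0,0,-0.9,0,-1],[0,0,-0.9,0,-1],[0,0,-0.9,0,-1],[0,0,-0.9,0,-1],[0,0,-0.9,0,-1]])

```text
time_s: 4.82
tool_pos: [0.5833, -0.216, 0.2026]
tool_rot: [0.789, 3.021, -0.017]
wrist_force: [0.6, -0.7, -0.2]
gripper_width: 0.999
```

```bash
cat >> h.py <<'E'
def settle(n=3):
    for i in range(n): arm.camera("wrist")
E
python3 - <<'E'
from h import *
show(); settle(); plan(0.593,-0.2215,0.05,60.7,-1)
E
```

```text
t4.82 pos [ 0.5833 -0.216   0.2026] psi 60.73 tilt 1.28 F [ 0.6 -0.7 -0.2] T [ 0.03 -0.11 -0.01] w 0.999 q [-0.48  0.21  1.58 -0.01  1.33 -1.54]
t4.97 pos [ 0.5856 -0.2172  0.2054] psi 60.73 tilt 1.69 F [-0.6  0.5 -0.8] T [ 0.1  -0.14 -0.  ] w 0.999 q [-0.48  0.21  1.57 -0.01  1.33 -1.54]
d [ 0.0074 -0.0043 -0.1554] dpsi -0.03
[[-0.05, -0.0, 0.86, 0.01, -1], [-0.05, -0.0, 0.86, 0.01, -1], [-0.05, -0.0, 0.86, 0.01, -1], [-0.05, -0.0, 0.86, 0.01, -1], [-0.05, -0.0, 0.86, 0.01, -1], [-0.05, -0.0, 0.86, 0.01, -1]]
```

Request:
step_arm(moves=[[0.2,0,-1,0,-1],[0.2,0,-1,0,-1],[0.2,0,-1,0,-1],[0.2,0,-1,0,-1],[0,0,0,0,-1]])

```text
time_s: 5.38
tool_pos: [0.5572, -0.2012, 0.3195]
tool_rot: [0.792, 3.029, -0.014]
wrist_force: [-0.5, -0.2, 1.8]
gripper_width: 1.004
```

```bash
python3 - <<'E'
from h import *
show(); settle(2); show()
E
```

```text
t5.38 pos [ 0.5572 -0.2012  0.3195] psi 60.70 tilt 0.80 F [-0.5 -0.2  1.8] T [ 0.05 -0.19  0.03] w 1.004 q [-0.48  0.09  1.49 -0.01  1.55 -1.54]
t5.48 pos [ 0.5561 -0.2007  0.3137] psi 60.70 tilt 0.48 F [ 0.4  0.5 -0.9] T [ 0.07 -0.17  0.01] w 1.000 q [-0.48  0.09  1.5  -0.01  1.54 -1.54]
```

Request:
step_arm(moves=[[-0.3,0,0.9,0,-1]])

```text
time_s: 5.57
tool_pos: [0.5655, -0.2059, 0.2908]
tool_rot: [0.791, 3.028, -0.014]
wrist_force: [0.7, -0.6, 0.4]
gripper_width: 0.999
```

```bash
python3 - <<'E'
from h import *
show(); settle(2); show()
E
```

```text
t5.57 pos [ 0.5655 -0.2059  0.2908] psi 60.71 tilt 0.84 F [ 0.7 -0.6  0.4] T [ 0.1  -0.23  0.04] w 0.999 q [-0.48  0.12  1.51 -0.01  1.5  -1.54]
t5.67 pos [ 0.5619 -0.2044  0.28  ] psi 60.68 tilt 0.42 F [-1.   0.   0.1] T [ 0.09 -0.1  -0.01] w 0.998 q [-0.48  0.13  1.52 -0.01  1.49 -1.54]
```

Request:
step_arm(moves=[[-0.1,0,0.9,0,-1],[0,0,0,0,-1],[-0.1,0,0.9,0,-1],[0,0,0,0,-1],[-0.1,0,0.9,0,-1],[0,0,0,0,-1]])

```text
time_s: 6.17
tool_pos: [0.5646, -0.2069, 0.1934]
tool_rot: [-0.79, -3.019, 0.002]
wrist_force: [-1.5, 0.0, -2.1]
gripper_width: 0.999
```

```bash
python3 - <<'E'
from h import *
show(); settle(2); plan(0.593,-0.2215,0.05,60.7,-1)
E
```

```text
t6.17 pos [ 0.5646 -0.2069  0.1934] psi 60.67 tilt 1.21 F [-1.5  0.  -2.1] T [ 0.08 -0.07 -0.  ] w 0.999 q [-0.48  0.2   1.6  -0.01  1.36 -1.54]
t6.27 pos [ 0.5681 -0.2086  0.2003] psi 60.67 tilt 0.64 F [ 1.  -0.7  1.5] T [ 0.03 -0.11  0.  ] w 0.998 q [-0.48  0.2   1.6  -0.01  1.36 -1.54]
d [ 0.0249 -0.0129 -0.1503] dpsi 0.03
[[-0.16, 0.01, 0.83, -0.0, -1], [-0.16, 0.01, 0.83, -0.0, -1], [-0.16, 0.01, 0.83, -0.0, -1], [-0.16, 0.01, 0.83, -0.0, -1], [-0.16, 0.01, 0.83, -0.0, -1], [-0.16, 0.01, 0.83, -0.0, -1]]
```

Request:
step_arm(moves=[[-0.16,0,0.8,0,-1],[-0.16,0,0.8,0,-1],[-0.16,0,0.8,0,-1]])

```text
time_s: 6.52
tool_pos: [0.5886, -0.2198, 0.1443]
tool_rot: [0.791, 3.027, -0.014]
wrist_force: [-0.4, -0.4, 0.5]
gripper_width: 1.0
```

```bash
cat >> h.py <<'E'
_show=show
def show():
    _show(); s,p,M,psi=pose(); z=M[:,2]; az=np.arctan2(p[1],p[0]); print("   tilt radial(out) %.2f tang %.2f deg"%tuple(np.degrees([z[0]*np.cos(az)+z[1]*np.sin(az),-z[0]*np.sin(az)+z[1]*np.cos(az)])))
E
python3 - <<'E'
from h import *
show(); settle(2); plan(0.593,-0.2215,0.05,60.7,-1)
E
```

```text
t6.52 pos [ 0.5886 -0.2198  0.1443] psi 60.70 tilt 0.91 F [-0.4 -0.4  0.5] T [ 0.1  -0.17 -0.03] w 1.000 q [-0.48  0.28  1.61 -0.01  1.24 -1.54]
   tilt radial(out) 0.79 tang -0.45 deg
t6.62 pos [ 0.5856 -0.2184  0.1397] psi 60.69 tilt 0.48 F [-1.   0.1 -0.6] T [ 0.08 -0.07  0.04] w 1.001 q [-0.48  0.29  1.61 -0.01  1.24 -1.54]
   tilt radial(out) 0.28 tang -0.39 deg
d [ 0.0074 -0.0031 -0.0897] dpsi 0.01
[[-0.07, 0.01, 0.75, -0.0, -1], [-0.07, 0.01, 0.75, -0.0, -1], [-0.07, 0.01, 0.75, -0.0, -1], [-0.07, 0.01, 0.75, -0.0, -1]]
```

Request:
step_arm(moves=[[-0.07,0,0.8,0,-1],[-0.07,0,0.8,0,-1]])

```text
time_s: 6.78
tool_pos: [0.5949, -0.2235, 0.1021]
tool_rot: [0.79, 3.023, -0.016]
wrist_force: [-0.3, -0.2, -0.2]
gripper_width: 0.998
```

```bash
python3 - <<'E'
from h import *
settle(2); plan(0.593,-0.2215,0.05,60.7,-1)
im,K,P=wcam(); cv2.imwrite("pics/w3.png",im[:,:,::-1])
E
```

```text
t6.88 pos [ 0.5927 -0.2224  0.0988] psi 60.70 tilt 0.82 F [-1.4  0.6 -0.8] T [ 0.14 -0.07  0.  ] w 1.002 q [-0.48  0.34  1.62 -0.01  1.17 -1.54]
   tilt radial(out) 0.70 tang -0.44 deg
d [ 0.0003  0.0009 -0.0488] dpsi 0.00
[[0.0, 0.02, 0.81, -0.0, -1], [0.0, 0.02, 0.81, -0.0, -1]]
```

View pics/w3.png

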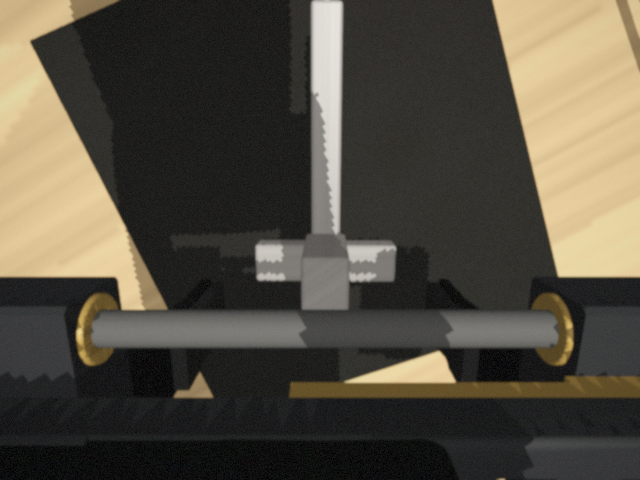

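Request:
step_arm(moves=[[0,0,0.8,0,-1],[0,0,0,0,-1],[0,0,0.75,0,-1]])

```text
time_s: 7.18
tool_pos: [0.6016, -0.227, 0.0683]
tool_rot: [0.786, 3.01, -0.021]
wrist_force: [1.6, -1.6, 1.1]
gripper_width: 1.0
```

```bash
python3 - <<'E'
from h import *
settle(2); plan(0.593,-0.2215,0.05,60.7,-1)
E
```

```text
t7.28 pos [ 0.5957 -0.224   0.0601] psi 60.71 tilt 1.12 F [-0.9  0.4 -0.9] T [ 0.1  -0.07  0.01] w 1.001 q [-0.48  0.39  1.64 -0.01  1.09 -1.54]
   tilt radial(out) 1.02 tang -0.48 deg
d [-0.0027  0.0025 -0.0101] dpsi -0.01
[[0.12, 0.03, 0.34, 0.01, -1]]
```

Request:
step_arm(moves=[[0.12,0.03,0.35,0,-1]])

```text
time_s: 7.37
tool_pos: [0.5952, -0.2228, 0.0533]
tool_rot: [0.789, 3.019, -0.018]
wrist_force: [0.8, 0.5, 1.0]
gripper_width: 0.999
```

```bash
python3 - <<'E'
from h import *
settle(2); plan(0.593,-0.2215,0.05,60.7,-1)
E
```

```text
t7.47 pos [ 0.5923 -0.221   0.0496] psi 60.72 tilt 1.04 F [-1.1  0.9  0.6] T [ 0.08 -0.09 -0.03] w 1.002 q [-0.48  0.4   1.65 -0.01  1.08 -1.54]
   tilt radial(out) 0.93 tang -0.47 deg
d [ 0.0007 -0.0005  0.0004] dpsi -0.02
[[-0.03, -0.0, -0.01, 0.02, -1]]
```

Request:
step_arm(moves=[[0,0,0,0,1],[0,0,0,0,1],[0,0,0,0,1],[0,0,0,0,1],[0,0,0,0,1],[0,0,0,0,1]])

```text
time_s: 7.97
tool_pos: [0.5941, -0.2217, 0.054]
tool_rot: [0.788, 3.021, -0.017]
wrist_force: [0.0, -0.4, 0.2]
gripper_width: 0.627
```

```bash
python3 - <<'E'
from h import *
settle(2); show()
print(R.from_rotvec(arm.state()["tool_rot"]).as_matrix().round(5).tolist())
im,K,P=wcam(); cv2.imwrite("pics/w4.png",im[:,:,::-1])
show()
E
```

```text
t8.07 pos [ 0.594  -0.2216  0.0538] psi 60.74 tilt 1.27 F [ 0.2  0.9 -0.3] T [ 0.04 -0.15 -0.01] w 0.544 q [-0.48  0.39  1.65 -0.01  1.08 -1.54]
   tilt radial(out) 1.17 tang -0.49 deg
[[-0.87228, 0.48875, 0.01606], [0.48854, 0.87241, -0.01519], [-0.02143, -0.00541, -0.99976]]
t8.12 pos [ 0.5939 -0.2216  0.0537] psi 60.74 tilt 1.25 F [-0.1 -0.  -0.1] T [ 0.11 -0.17  0.02] w 0.497 q [-0.48  0.39  1.65 -0.01  1.08 -1.54]
   tilt radial(out) 1.15 tang -0.49 deg
```

View pics/w4.png

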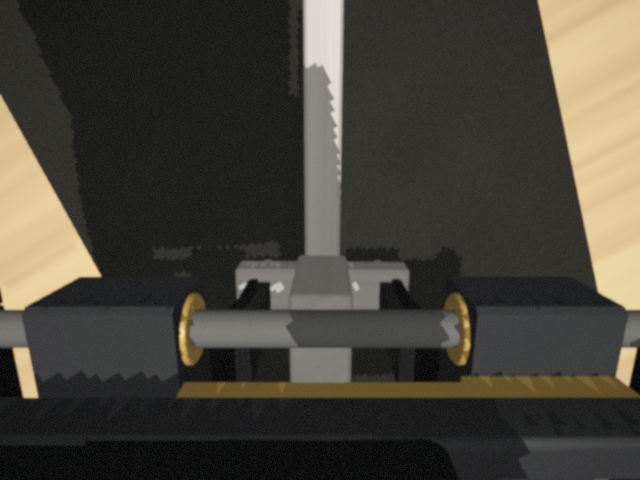

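Request:
step_arm(moves=[[0,0,0.05,0,1],[0,0,0,0,1],[0,0,0,0,1],[0,0,0,0,1],[0,0,0,0,1],[0,0,0,0,1],[0,0,0,0,1]])

```text
time_s: 8.7
tool_pos: [0.5937, -0.2218, 0.0518]
tool_rot: [0.789, 3.022, -0.017]
wrist_force: [-0.9, -0.6, 0.8]
gripper_width: 0.246
```

```bash
python3 - <<'E'
from h import *
settle(2); show()
print(R.from_rotvec(arm.state()["tool_rot"]).as_matrix().round(5).tolist())
im,K,P=wcam(); cv2.imwrite("pics/w5.png",im[:,:,::-1])
show()
E
```

```text
t8.80 pos [ 0.5937 -0.2218  0.0519] psi 60.73 tilt 1.23 F [-1.1  0.4  0.2] T [ 0.14 -0.18  0.05] w 0.252 q [-0.48  0.4   1.65 -0.01  1.08 -1.54]
   tilt radial(out) 1.13 tang -0.50 deg
[[-0.8722, 0.4889, 0.01535], [0.4887, 0.87232, -0.01508], [-0.02076, -0.00565, -0.99977]]
t8.85 pos [ 0.5938 -0.2218  0.0519] psi 60.73 tilt 1.24 F [ 0.1 -0.5  0.5] T [ 0.1  -0.19  0.02] w 0.250 q [-0.48  0.4   1.65 -0.01  1.08 -1.54]
   tilt radial(out) 1.13 tang -0.50 deg
```

View pics/w5.png

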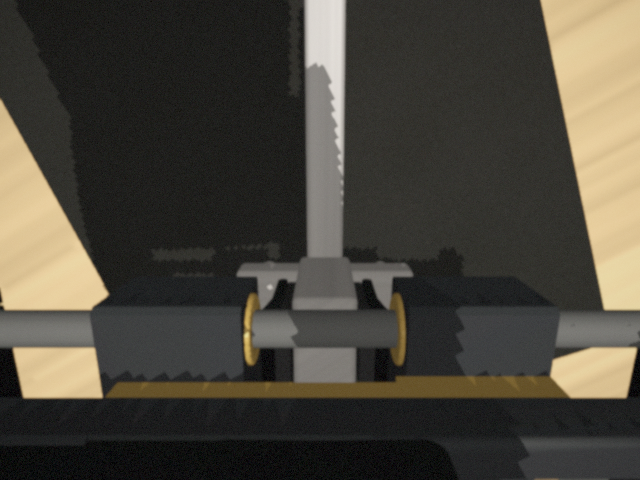

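```bash
python3 - <<'E'
from h import *
im=cv2.imread("pics/w5.png")[235:385,225:425]
cv2.imwrite("pics/w5c.png",cv2.resize(im,None,fx=4,fy=4,interpolation=cv2.INTER_CUBIC))
K=np.array(arm.calibration("wrist")["mtx"]);s,p,M,psi=pose();T=np.eye(4);T[:3,:3]=M;T[:3,3]=p;P=T@np.array(arm.calibration("wrist")["tool_from_camera"])
xs=np.array([-np.sin(np.radians(60.7-180)) ,0,0])
a=np.radians(60.7); xs=np.array([np.sin(a),-np.cos(a),0]); ys=np.array([np.cos(a),np.sin(a),0])
for off in (-4,0,4):
    O=np.array([p[0],p[1],.004])+xs*off/1000
    f=lambda x,y,z:proj(K,P,O+xs*x+ys*y+np.array([0,0,z])).round(1)
    print(off,"yoke back",f(-.011,-.04,.039),f(-.011,.04,.039),f(-.011,-.04,.025),"block back top",f(-.018,-.011,.086),f(-.018,.011,.086))
E
```

```text
-4 yoke back [235.3 264.1] [415.3 264.5] [241.7 254.9] block back top [290.9 289.3] [358.3 289.5]
0 yoke back [235.8 272.6] [414.7 273. ] [242.2 262.8] block back top [291.2 300.7] [358.  300.8]
4 yoke back [236.3 281. ] [414.2 281.4] [242.6 270.7] block back top [291.5 311.8] [357.7 312. ]
```

View pics/w5c.png

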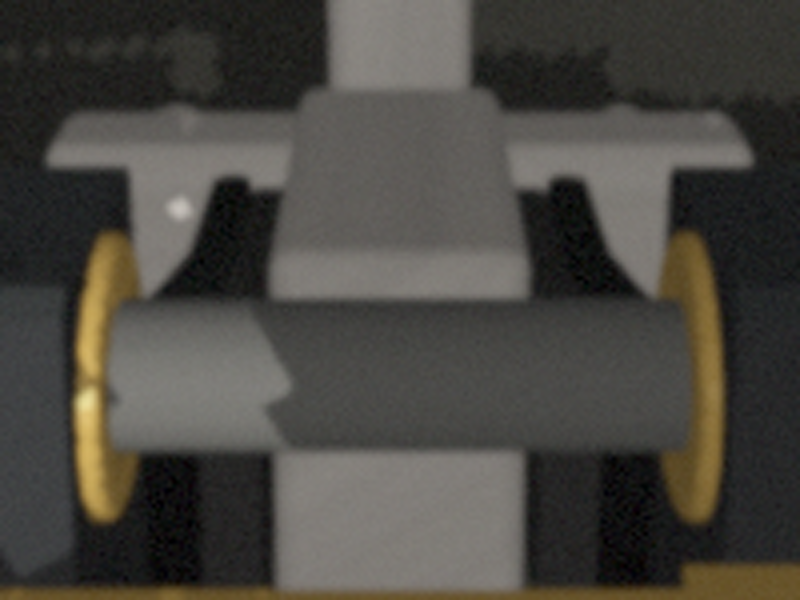

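Request:
step_arm(moves=[[0,0,-0.4,0,1],[0,0,-0.8,0,1],[0,0,-1,0,1],[0,0,-1,0,1],[0,0,-1,0,1],[0,0,-0.8,0,1]])

```text
time_s: 9.35
tool_pos: [0.5825, -0.2146, 0.1947]
tool_rot: [-0.791, -3.03, 0.006]
wrist_force: [1.0, -1.1, -5.3]
gripper_width: 0.253
```

```bash
python3 - <<'E'
from h import *
show(); settle(2); plan(0.55,0.255,0.24,140,1)
E
```

```text
t9.35 pos [ 0.5825 -0.2146  0.1947] psi 60.73 tilt 0.61 F [ 1.  -1.1 -5.3] T [-0.08 -0.3   0.02] w 0.253 q [-0.48  0.24  1.56 -0.01  1.35 -1.54]
   tilt radial(out) -0.54 tang -0.28 deg
t9.45 pos [ 0.5854 -0.2161  0.1985] psi 60.74 tilt 0.35 F [ 1.8 -0.8 -3.6] T [-0.02 -0.31  0.01] w 0.249 q [-0.48  0.24  1.55 -0.01  1.35 -1.54]
   tilt radial(out) -0.01 tang -0.35 deg
d [-0.0354  0.4711  0.0415] dpsi 79.26
[[0.51, 0.77, -0.08, -4.66, 1], [0.45, 0.81, -0.08, -4.66, 1], [0.38, 0.84, -0.08, -4.66, 1], [0.31, 0.87, -0.08, -4.66, 1], [0.24, 0.9, -0.08, -4.66, 1], [0.16, 0.91, -0.08, -4.66, 1], [0.09, 0.92, -0.08, -4.66, 1], [0.01, 0.93, -0.08, -4.66, 1]]
[[-0.06, 0.92, -0.08, -4.66, 1], [-0.14, 0.92, -0.08, -4.66, 1], [-0.21, 0.9, -0.08, -4.66, 1], [-0.28, 0.88, -0.08, -4.66, 1], [-0.35, 0.86, -0.08, -4.66, 1], [-0.42, 0.82, -0.08, -4.66, 1], [-0.49, 0.79, -0.08, -4.66, 1], [-0.55, 0.75, -0.08, -4.66, 1]]
[[-0.61, 0.7, -0.08, -4.66, 1]]
```

Request:
step_arm(moves=[[0.25,0.4,-0.08,-3,1],[0.45,0.81,-0.08,-4.7,1],[0.38,0.84,-0.08,-4.7,1],[0.31,0.87,-0.08,-4.7,1],[0.24,0.9,-0.08,-4.7,1],[0.16,0.91,-0.08,-4.7,1],[0.09,0.92,-0.08,-4.7,1],[0,0.93,-0.08,-4.7,1]])

```text
time_s: 10.12
tool_pos: [0.5654, -0.0041, 0.1995]
tool_rot: [0.207, -3.112, 0.002]
wrist_force: [0.6, -0.5, -5.6]
gripper_width: 0.249
```

```bash
python3 - <<'E'
from h import *
plan(0.55,0.255,0.24,140,1)
E
```

```text
t10.12 pos [ 0.5654 -0.0041  0.1995] psi 97.60 tilt 1.31 F [ 0.6 -0.5 -5.6] T [ 0.13 -0.32 -0.03] w 0.249 q [-0.14  0.11  1.69 -0.01  1.36 -1.85]
   tilt radial(out) -1.30 tang -0.16 deg
d [-0.0154  0.2591  0.0405] dpsi 42.40
[[-0.07, 0.96, -0.15, -4.71, 1], [-0.15, 0.95, -0.15, -4.71, 1], [-0.23, 0.93, -0.15, -4.71, 1], [-0.3, 0.91, -0.15, -4.71, 1], [-0.38, 0.88, -0.15, -4.71, 1], [-0.45, 0.85, -0.15, -4.71, 1], [-0.52, 0.81, -0.15, -4.71, 1], [-0.58, 0.77, -0.15, -4.71, 1]]
[[-0.64, 0.72, -0.15, -4.71, 1]]
```

Request:
step_arm(moves=[[-0.07,0.96,-0.15,-4.7,1],[-0.15,0.95,-0.15,-4.7,1],[-0.23,0.93,-0.15,-4.7,1],[-0.3,0.91,-0.15,-4.7,1],[-0.38,0.88,-0.15,-4.7,1],[-0.45,0.85,-0.15,-4.7,1],[-0.52,0.81,-0.15,-4.7,1],[-0.58,0.77,-0.15,-4.7,1]])

```text
time_s: 10.78
tool_pos: [0.5363, 0.2366, 0.214]
tool_rot: [1.235, -2.833, -0.026]
wrist_force: [1.8, 0.7, -3.9]
gripper_width: 0.249
```

```bash
python3 - <<'E'
from h import *
settle(3); show()
im,K,P=wcam(); cv2.imwrite("pics/w6.png",im[:,:,::-1])
for t in ["hub_top","wheel"]:
    r=arm.tip_of(t,"wrist"); print(t,[(round(d["conf"],2),np.round(d["location"],4).tolist(),np.round(proj(K,P,d["location"]))) for d in r[:3]])
show()
E
```

```text
t10.93 pos [0.5363 0.2373 0.2142] psi 137.02 tilt 3.05 F [ 0.9 -0.2 -4.6] T [ 0.19 -0.27 -0.  ] w 0.253 q [ 0.28  0.18  1.59  0.01  1.42 -2.12]
   tilt radial(out) -2.88 tang 0.99 deg
hub_top [(0.72, [0.5161, 0.2094, 0.0713], array([312., 195.])), (0.37, [0.5565, 0.218, 0.1658], array([270., 273.]))]
wheel [(0.68, [0.5546, 0.2187, 0.1683], array([273., 273.])), (0.62, [0.5137, 0.207, -0.0018], array([312., 185.])), (0.37, [0.5068, 0.2551, 0.1641], array([382., 259.]))]
t11.08 pos [0.5372 0.2346 0.2149] psi 136.76 tilt 3.01 F [-0.5 -0.5 -5.2] T [ 0.21 -0.22 -0.01] w 0.250 q [ 0.27  0.17  1.59  0.01  1.42 -2.12]
   tilt radial(out) -2.86 tang 0.94 deg
```

View pics/w6.png

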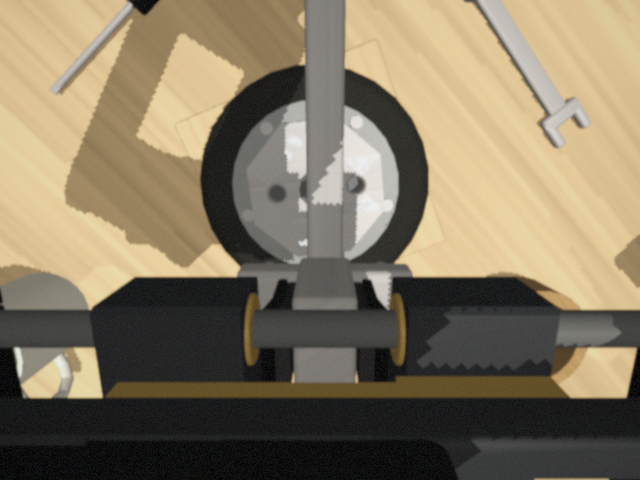

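Request:
step_arm(moves=[[0,0,-0.9,0,1],[0,0,0,0,1],[0,0,-0.9,0,1],[0,0,0,0,1],[0,0,-0.9,0,1],[0,0,0,0,1]])

```text
time_s: 11.58
tool_pos: [0.5411, 0.2279, 0.289]
tool_rot: [1.207, -2.836, -0.025]
wrist_force: [1.6, 0.0, -1.5]
gripper_width: 0.249
```

```bash
cat >> h.py <<'E'
_s2=show
def show():
    _s2(); s,p,M,psi=pose(); n=M@np.array([-0.0208,-0.0057,-0.99977]); 
    print("   spanner normal in world: %.2f %.2f deg; along spanner xs %.2f ys %.2f"%tuple(np.degrees([n[0],n[1],-n@M[:,0],n@M[:,1]])) )
E
python3 - <<'E'
from h import *
show(); settle(2); show()
E
```

```text
t11.58 pos [0.5411 0.2279 0.289 ] psi 136.07 tilt 3.50 F [ 1.6  0.  -1.5] T [ 0.22 -0.43  0.02] w 0.249 q [ 0.26  0.14  1.49  0.01  1.57 -2.12]
   tilt radial(out) -3.37 tang 0.93 deg
   spanner normal in world: 4.53 1.08 deg; along spanner xs 1.19 ys -0.33
t11.68 pos [0.5381 0.2273 0.2823] psi 136.06 tilt 4.11 F [-0.8 -0.1 -5.7] T [ 0.19 -0.2  -0.03] w 0.252 q [ 0.26  0.15  1.5   0.01  1.57 -2.12]
   tilt radial(out) -3.97 tang 1.02 deg
   spanner normal in world: 5.12 1.24 deg; along spanner xs 1.19 ys -0.33
```

Request:
step_arm(moves=[[0,0,0.9,0,1],[0,0,0.9,0,1],[0,0,0.9,0,1],[0,0,0.9,0,1]])

```text
time_s: 12.02
tool_pos: [0.5331, 0.2251, 0.1715]
tool_rot: [1.202, -2.837, -0.026]
wrist_force: [0.1, -0.2, -5.4]
gripper_width: 0.248
```

```bash
python3 - <<'E'
from h import *
show(); settle(2); show()
E
```

```text
t12.02 pos [0.5331 0.2251 0.1715] psi 135.88 tilt 3.57 F [ 0.1 -0.2 -5.4] T [ 0.21 -0.25 -0.03] w 0.248 q [ 0.26  0.2   1.65  0.01  1.35 -2.12]
   tilt radial(out) -3.44 tang 0.96 deg
   spanner normal in world: 4.60 1.08 deg; along spanner xs 1.19 ys -0.33
t12.12 pos [0.5286 0.2239 0.1664] psi 135.86 tilt 4.30 F [-1.3  0.4 -5.9] T [ 0.21 -0.14 -0.03] w 0.250 q [ 0.26  0.2   1.65  0.01  1.36 -2.12]
   tilt radial(out) -4.16 tang 1.07 deg
   spanner normal in world: 5.31 1.27 deg; along spanner xs 1.19 ys -0.33
```

```bash
cat >> h.py <<'E'
Mg=np.array([[-0.8722, 0.4889, 0.01535], [0.4887, 0.87232, -0.01508], [-0.02076, -0.00565, -0.99977]])
_a=np.radians(60.7)
_xs=np.array([np.sin(_a),-np.cos(_a),0])
TIP=Mg.T@(-0.0011*_xs+np.array([0,0,-0.0479]))   # spanner origin in tool frame
YS=Mg.T@np.array([np.cos(_a),np.sin(_a),0]); XS=Mg.T@_xs; NS=Mg.T@np.array([0,0,1.])
def spanner():
    s,p,M,psi=pose(); o=p+M@TIP; y=M@YS; x=M@XS
    print("SPANNER o %s yaw(y) %.2f  slope x %.2f y %.2f  prongA %s B %s"%(o.round(4),np.degrees(np.arctan2(y[1],y[0])),np.degrees(x[2]),np.degrees(y[2]),(o+.03*y).round(4),(o-.03*y).round(4)))
show=_s2
E
python3 - <<'E'
from h import *
show(); spanner()
im,K,P=wcam(); cv2.imwrite("pics/w7.png",im[:,:,::-1])
for t in ["hub_top","wheel"]:
    r=arm.tip_of(t,"wrist"); print(t,[(round(d["conf"],2),np.round(d["location"],4).tolist(),np.round(proj(K,P,d["location"]))) for d in r[:3]])
show()
cv2.imwrite("pics/w7c.png",cv2.resize(im[90:290,200:440,::-1],None,fx=3,fy=3,interpolation=cv2.INTER_CUBIC))
np.savez("w7.npz",K=K,P=P)
E
```

```text
t12.12 pos [0.5286 0.2239 0.1664] psi 135.86 tilt 4.30 F [-1.3  0.4 -5.9] T [ 0.21 -0.14 -0.03] w 0.250 q [ 0.26  0.2   1.65  0.01  1.36 -2.12]
   tilt radial(out) -4.16 tang 1.07 deg
SPANNER o [0.5234 0.2221 0.1188] yaw(y) 135.81  slope x -4.60 y 2.93  prongA [0.5019 0.243  0.1204] B [0.5449 0.2012 0.1173]
hub_top []
wheel [(0.74, [0.5129, 0.2085, -0.0003], array([316., 212.]))]
t12.27 pos [0.5344 0.2256 0.1752] psi 135.91 tilt 3.47 F [-0.1  0.1 -3.8] T [ 0.24 -0.28  0.01] w 0.247 q [ 0.26  0.2   1.64  0.01  1.36 -2.12]
   tilt radial(out) -3.34 tang 0.95 deg
```

View pics/w7c.png

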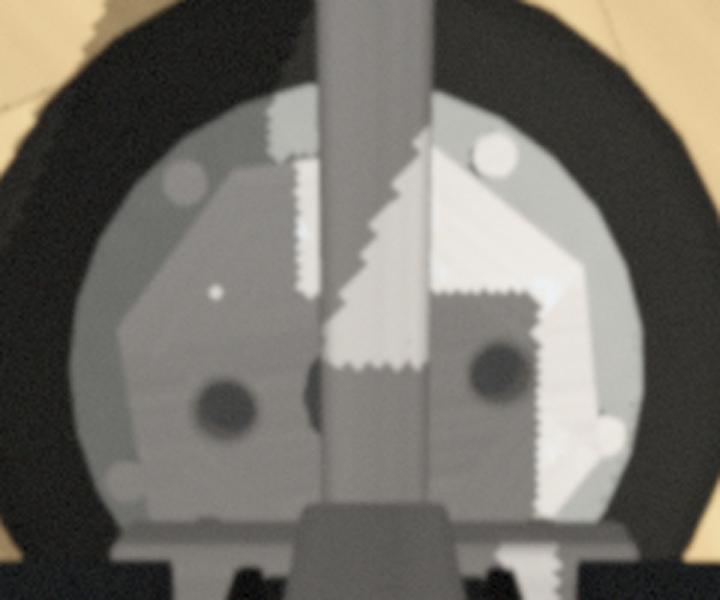

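```bash
python3 - <<'E'
from h import *
d=np.load("w7.npz");K,P=d["K"],d["P"]
a=ray(K,P,(275,226),.075);b=ray(K,P,(366.7,213.3),.075)
print(a,b,(a+b)/2,np.linalg.norm(a-b),np.degrees(np.arctan2(*(a-b)[1::-1])))
settle(2)
show(); spanner()
im,K,P=wcam(); cv2.imwrite("pics/w8.png",im[:,:,::-1])
show()
cv2.imwrite("pics/w8c.png",cv2.resize(im[90:290,200:440,::-1],None,fx=3,fy=3,interpolation=cv2.INTER_CUBIC))
np.savez("w8.npz",K=K,P=P)
E
```

```text
[0.53386811 0.18957267 0.075     ] [0.48587221 0.22514206 0.075     ] [0.50987016 0.20735736 0.075     ] 0.05973932846085839 -36.54186373148887
t12.37 pos [0.5356 0.2261 0.177 ] psi 135.93 tilt 3.27 F [-0.5 -0.4 -4.1] T [ 0.22 -0.3   0.03] w 0.247 q [ 0.26  0.2   1.64  0.01  1.36 -2.12]
   tilt radial(out) -3.14 tang 0.92 deg
SPANNER o [0.5312 0.2244 0.1293] yaw(y) 135.88  slope x -3.72 y 2.40  prongA [0.5097 0.2453 0.1305] B [0.5528 0.2036 0.128 ]
t12.42 pos [0.5356 0.2261 0.177 ] psi 135.93 tilt 3.27 F [-0.4 -0.4 -4.7] T [ 0.29 -0.23  0.02] w 0.246 q [ 0.26  0.2   1.64  0.01  1.36 -2.12]
   tilt radial(out) -3.13 tang 0.92 deg
```

View pics/w8c.png

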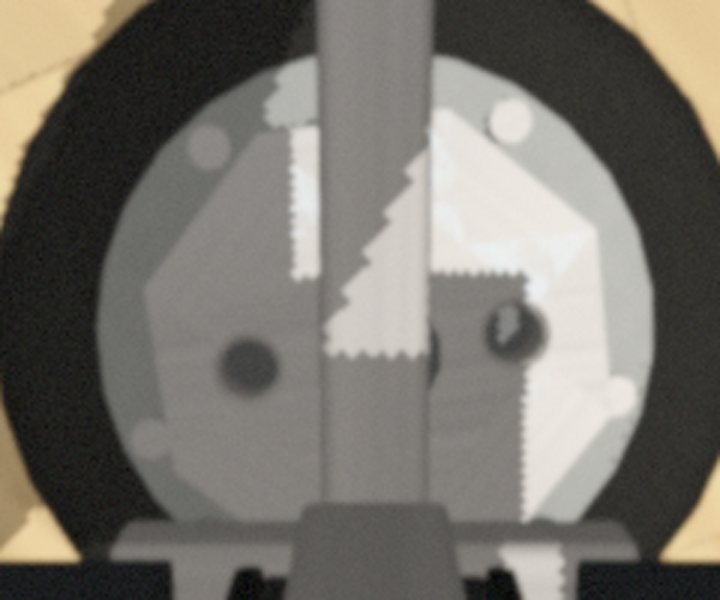

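```bash
python3 - <<'E'
from h import *
d=np.load("w8.npz");K,P=d["K"],d["P"]
a=ray(K,P,(282.7,212.3),.075);b=ray(K,P,(372,200.3),.075)
print(a,b,(a+b)/2,np.linalg.norm(a-b),np.degrees(np.arctan2(*(b-a)[1::-1])))
# verify spanner model in current pic: project yoke back top corners etc
s,p,M,psi=pose()
def pr(x,y,z): return proj(K,P,p+M@(TIP+XS*x+YS*y+NS*z)).round(1)
print("yoke back top",pr(-.011,-.04,.039),pr(-.011,.04,.039),"block top back",pr(-.018,-.011,.086),pr(-.018,.011,.086))
E
```

```text
[0.53409378 0.18977249 0.075     ] [0.4858906  0.22562699 0.075     ] [0.50999219 0.20769974 0.075     ] 0.06007571454457726 143.3573787082163
yoke back top [234.9 270.5] [414.2 270.9] block top back [289.9 297.7] [356.9 297.9]
```

Request:
step_arm(moves=[[0.45,0.06,0.4,-3.7,1],[0.45,0.06,0.4,-3.7,1]])

```text
time_s: 12.58
tool_pos: [0.5188, 0.2104, 0.1605]
tool_rot: [1.398, -2.768, -0.027]
wrist_force: [-0.2, -0.9, -5.5]
gripper_width: 0.251
```

```bash
python3 - <<'E'
from h import *
settle(5); show(); spanner()
im,K,P=wcam(); cv2.imwrite("pics/w9.png",im[:,:,::-1])
E
```

```text
t12.83 pos [0.5187 0.2104 0.1601] psi 143.25 tilt 2.59 F [-0.2  0.1 -3.9] T [ 0.23 -0.23  0.01] w 0.254 q [ 0.24  0.15  1.72  0.01  1.31 -2.26]
   tilt radial(out) -2.45 tang 0.82 deg
SPANNER o [0.5151 0.2088 0.1124] yaw(y) 143.21  slope x -2.86 y 2.30  prongA [0.4911 0.2267 0.1136] B [0.5391 0.1908 0.1112]
```

View pics/w9.png

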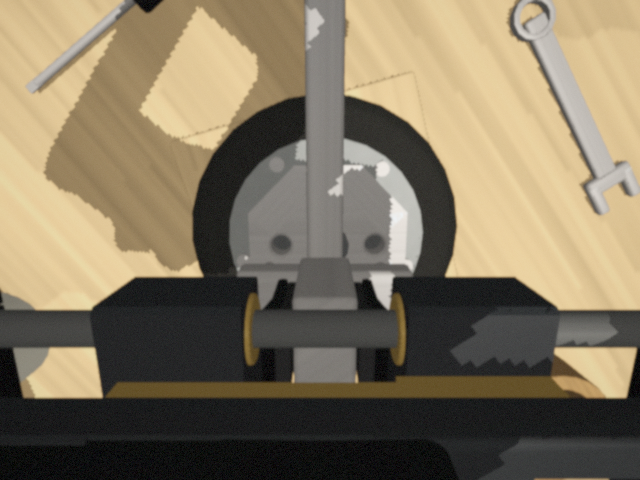

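```bash
python3 - <<'E'
from h import *
im=cv2.imread("pics/w9.png"); cv2.imwrite("pics/w9c.png",cv2.resize(im[210:275,250:410],None,fx=5,fy=5,interpolation=cv2.INTER_CUBIC))
E
```

```text
(no output)
```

View pics/w9c.png

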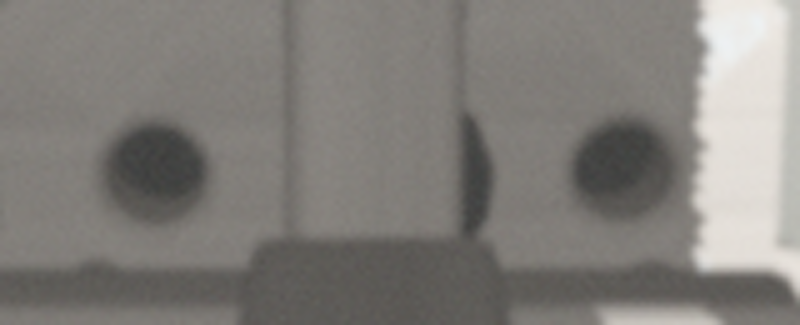

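```bash
python3 - <<'E'
from h import *
s,p,M,psi=pose(); spanner()
T=np.eye(4);T[:3,:3]=M;T[:3,3]=p;c=arm.calibration("wrist");K=np.array(c["mtx"]);P=T@np.array(c["tool_from_camera"])
a=ray(K,P,(281,243.6),.075);b=ray(K,P,(375,243.4),.075);m=(a+b)/2
print(a,b,m,np.linalg.norm(a-b),np.degrees(np.arctan2(*(b-a)[1::-1])))
o=p+M@TIP; d=m-o; print("d tool /30mm",(M.T@d/0.03).round(3), "horizontal only",(M.T@np.array([d[0],d[1],0])/0.03).round(3))
E
```

```text
SPANNER o [0.5152 0.2088 0.1123] yaw(y) 143.23  slope x -2.86 y 2.30  prongA [0.4912 0.2268 0.1135] B [0.5392 0.1909 0.1111]
[0.53368063 0.18930695 0.075     ] [0.48590386 0.22534656 0.075     ] [0.50979225 0.20732676 0.075     ] 0.059845413472006906 142.9715270546339
d tool /30mm [0.111 0.071 1.251] horizontal only [0.147 0.114 0.008]
```

Request:
step_arm(moves=[[0.06,0.045,0.4,0,1],[0.06,0.045,0.4,0,1]])

```text
time_s: 13.05
tool_pos: [0.5174, 0.2105, 0.1396]
tool_rot: [1.393, -2.779, -0.025]
wrist_force: [-1.0, 0.6, -5.9]
gripper_width: 0.249
```

```bash
python3 - <<'E'
from h import *
settle(4); show(); spanner()
s,p,M,psi=pose(); o=p+M@TIP; d=np.array([0.5098,0.2074,0.059])-o; print("to bottom",(M.T@d/.03).round(3),d.round(4))
im,K,P=wcam(); cv2.imwrite("pics/w10.png",im[:,:,::-1])
E
```

```text
t13.25 pos [0.5157 0.21   0.1384] psi 143.24 tilt 2.32 F [-0.7 -0.2 -4.3] T [ 0.23 -0.21  0.05] w 0.249 q [ 0.24  0.17  1.75  0.01  1.26 -2.26]
   tilt radial(out) -2.19 tang 0.79 deg
SPANNER o [0.5123 0.2084 0.0906] yaw(y) 143.19  slope x -2.65 y 2.13  prongA [0.4883 0.2264 0.0917] B [0.5363 0.1905 0.0895]
to bottom [0.051 0.014 1.057] [-0.0025 -0.001  -0.0316]
```

View pics/w10.png

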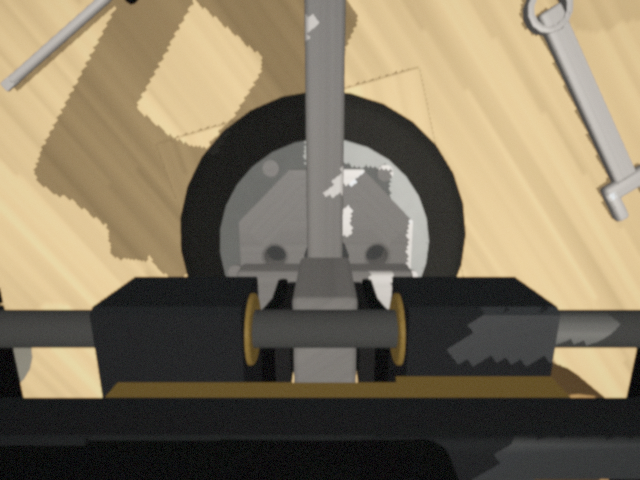

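Request:
step_arm(moves=[[0.07,0.04,0.3,0,1]])

```text
time_s: 13.38
tool_pos: [0.5158, 0.2096, 0.1321]
tool_rot: [1.394, -2.78, -0.024]
wrist_force: [0.8, 0.5, -3.5]
gripper_width: 0.253
```

```bash
python3 - <<'E'
from h import *
settle(4); show(); spanner()
s,p,M,psi=pose(); o=p+M@TIP; d=np.array([0.5098,0.2074,0.059])-o; print("to bottom",(M.T@d/.03).round(3),d.round(4))
im,K,P=wcam(); cv2.imwrite("pics/w11.png",im[:,:,::-1])
im2=arm.camera("scene"); cv2.imwrite("pics/s11.png",cv2.resize(im2[200:300,340:460,::-1],None,fx=5,fy=5,interpolation=cv2.INTER_CUBIC))
cv2.imwrite("pics/w11c.png",cv2.resize(im[200:290,210:440,::-1],None,fx=3,fy=3,interpolation=cv2.INTER_CUBIC))
E
```

```text
t13.58 pos [0.5132 0.209  0.1296] psi 143.23 tilt 2.32 F [ 0.1  0.8 -4.9] T [ 0.24 -0.21  0.01] w 0.251 q [ 0.24  0.17  1.77  0.01  1.24 -2.26]
   tilt radial(out) -2.18 tang 0.79 deg
SPANNER o [0.5098 0.2074 0.0818] yaw(y) 143.19  slope x -2.65 y 2.12  prongA [0.4858 0.2254 0.0829] B [0.5338 0.1894 0.0807]
to bottom [-0.019 -0.024  0.76 ] [-0.      0.     -0.0228]
```

View pics/w11c.png

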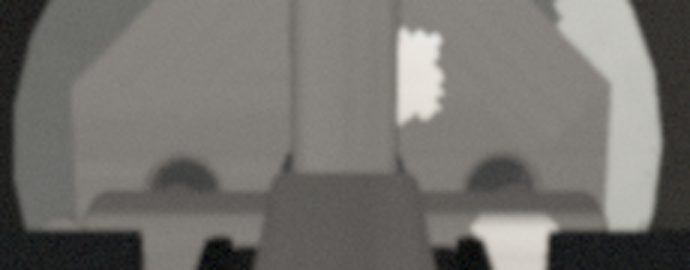

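View pics/s11.png

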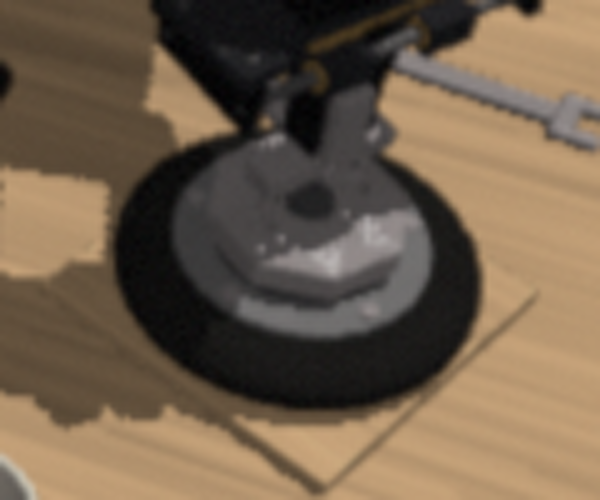

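Request:
step_arm(moves=[[-0.01,-0.01,0.25,0,1],[-0.01,-0.01,0.25,0,1]])

```text
time_s: 13.85
tool_pos: [0.5157, 0.2096, 0.1168]
tool_rot: [1.394, -2.78, -0.024]
wrist_force: [-3.6, 0.6, -2.3]
gripper_width: 0.25
```

```bash
python3 - <<'E'
from h import *
show();settle(4); show(); spanner()
s,p,M,psi=pose(); o=p+M@TIP; d=np.array([0.5098,0.2074,0.059])-o; print("to bottom",(M.T@d/.03).round(3),d.round(4))
E
```

```text
t13.85 pos [0.5157 0.2096 0.1168] psi 143.24 tilt 2.01 F [-3.6  0.6 -2.3] T [-0.03  0.67  0.01] w 0.250 q [ 0.24  0.18  1.78  0.01  1.22 -2.26]
   tilt radial(out) -1.86 tang 0.74 deg
t14.05 pos [0.5153 0.2096 0.1163] psi 143.24 tilt 2.09 F [-0.7  1.2 -4.9] T [ 0.22 -0.17 -0.02] w 0.250 q [ 0.24  0.19  1.78  0.01  1.22 -2.26]
   tilt radial(out) -1.95 tang 0.75 deg
SPANNER o [0.5121 0.208  0.0685] yaw(y) 143.20  slope x -2.47 y 1.97  prongA [0.488  0.226  0.0695] B [0.5361 0.19   0.0675]
to bottom [0.054 0.039 0.32 ] [-0.0023 -0.0006 -0.0095]
```

Request:
step_arm(moves=[[0.08,0.05,0.1,0,1],[0.03,0.02,0.2,0,1]])

```text
time_s: 14.22
tool_pos: [0.5127, 0.2085, 0.1086]
tool_rot: [1.395, -2.782, -0.023]
wrist_force: [-0.7, 0.2, -4.7]
gripper_width: 0.252
```

```bash
python3 - <<'E'
from h import *
show();settle(4); show(); spanner()
s,p,M,psi=pose(); o=p+M@TIP; d=np.array([0.5098,0.2074,0.059])-o; print("to bottom",(M.T@d/.03).round(3),d.round(4))
E
```

```text
t14.22 pos [0.5127 0.2085 0.1086] psi 143.25 tilt 1.89 F [-0.7  0.2 -4.7] T [ 0.22 -0.19  0.01] w 0.252 q [ 0.24  0.19  1.79  0.01  1.2  -2.27]
   tilt radial(out) -1.75 tang 0.72 deg
t14.42 pos [0.5122 0.2083 0.1081] psi 143.24 tilt 1.98 F [-0.2  0.  -5.3] T [ 0.22 -0.19  0.03] w 0.253 q [ 0.24  0.19  1.79  0.01  1.2  -2.26]
   tilt radial(out) -1.84 tang 0.74 deg
SPANNER o [0.5091 0.2068 0.0603] yaw(y) 143.19  slope x -2.38 y 1.90  prongA [0.4851 0.2248 0.0613] B [0.5331 0.1888 0.0593]
to bottom [-0.031 -0.008  0.041] [ 0.0007  0.0006 -0.0013]
```

Request:
step_arm(moves=[[-0.03,-0.01,0.1,0,1],[0,0,0.1,0,1],[0,0,0.1,0,1]])

```text
time_s: 14.67
tool_pos: [0.5134, 0.2097, 0.1067]
tool_rot: [1.394, -2.781, -0.024]
wrist_force: [-9.6, -2.8, 17.4]
gripper_width: 0.253
```

```bash
python3 - <<'E'
from h import *
show();settle(3); show(); spanner()
s,p,M,psi=pose(); o=p+M@TIP; d=np.array([0.5098,0.2074,0.059])-o; print("to bottom",(M.T@d/.03).round(3),d.round(4))
E
```

```text
t14.67 pos [0.5134 0.2097 0.1067] psi 143.24 tilt 1.96 F [-9.6 -2.8 17.4] T [-0.76  1.72 -0.26] w 0.253 q [ 0.24  0.19  1.79  0.01  1.19 -2.26]
   tilt radial(out) -1.81 tang 0.75 deg
t14.82 pos [0.5134 0.2096 0.1067] psi 143.24 tilt 1.95 F [-9.3 -1.3 15.6] T [-0.69  1.61 -0.22] w 0.251 q [ 0.24  0.19  1.79  0.01  1.19 -2.26]
   tilt radial(out) -1.80 tang 0.74 deg
SPANNER o [0.5103 0.2081 0.0589] yaw(y) 143.19  slope x -2.35 y 1.89  prongA [0.4863 0.2261 0.0599] B [0.5343 0.1902 0.0579]
to bottom [ 0.03  -0.    -0.002] [-0.0005 -0.0007  0.0001]
```

Request:
step_arm(moves=[[0.03,0,0.15,0,1],[0.03,0,0.15,0,1],[0.03,0,0.15,0,1],[0,0,0.15,0,1]])

```text
time_s: 15.15
tool_pos: [0.5143, 0.2109, 0.1063]
tool_rot: [1.398, -2.788, -0.026]
wrist_force: [-11.7, -0.6, 20.6]
gripper_width: 0.252
```

```bash
python3 - <<'E'
from h import *
show();spanner()
im,K,P=wcam(); cv2.imwrite("pics/w12.png",im[:,:,::-1])
im2=arm.camera("scene"); cv2.imwrite("pics/s12.png",cv2.resize(im2[200:300,340:460,::-1],None,fx=5,fy=5,interpolation=cv2.INTER_CUBIC))
E
```

```text
t15.15 pos [0.5143 0.2109 0.1063] psi 143.26 tilt 1.61 F [-11.7  -0.6  20.6] T [-0.32  1.82 -0.19] w 0.252 q [ 0.24  0.19  1.79  0.01  1.19 -2.26]
   tilt radial(out) -1.38 tang 0.84 deg
SPANNER o [0.5115 0.2096 0.0585] yaw(y) 143.22  slope x -1.94 y 1.75  prongA [0.4874 0.2275 0.0594] B [0.5355 0.1916 0.0575]
```

View pics/w12.png

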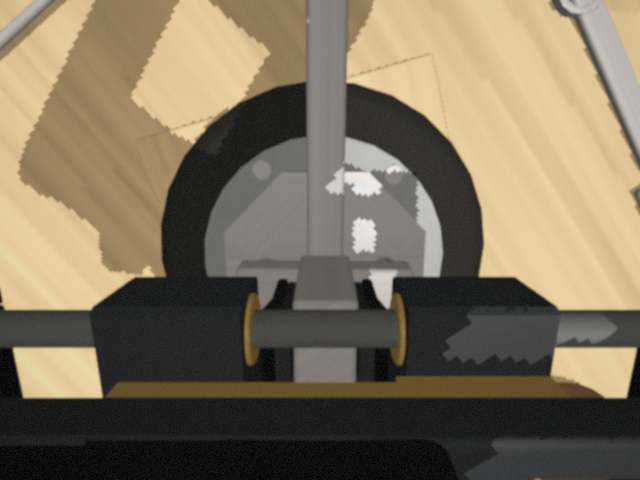

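View pics/s12.png

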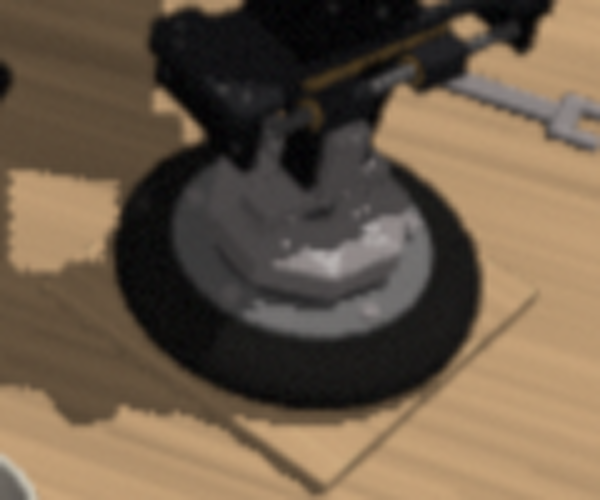

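Request:
step_arm(moves=[[0.05,0,0.03,3,1],[0.02,0,0.03,4,1],[0.02,0,0.03,5,1],[0,0,0.03,5,1]])

```text
time_s: 15.58
tool_pos: [0.5146, 0.2097, 0.1074]
tool_rot: [0.962, -2.97, -0.018]
wrist_force: [-1.9, -1.9, 1.4]
gripper_width: 0.25
```

```bash
python3 - <<'E'
from h import *
show();spanner()
s,p,M,psi=pose(); o=p+M@TIP; d=np.array([0.5098,0.2074,0.059])-o; print("to axis",(M.T@d/.03).round(3),d.round(4))
E
```

```text
t15.58 pos [0.5146 0.2097 0.1074] psi 125.90 tilt 1.28 F [-1.9 -1.9  1.4] T [-0.14  0.3   0.4 ] w 0.250 q [ 0.24  0.18  1.8   0.01  1.18 -1.96]
   tilt radial(out) -1.05 tang 0.73 deg
SPANNER o [0.5117 0.2089 0.0596] yaw(y) 125.86  slope x -2.03 y 1.29  prongA [0.4941 0.2332 0.0603] B [0.5293 0.1846 0.0589]
to axis [ 0.08  -0.004  0.021] [-0.0019 -0.0015 -0.0006]
```

Request:
step_arm(moves=[[0.04,0,0.07,5,1],[0.04,0,0.07,5,1],[0.02,0,0.07,5,1],[0.01,0,0.07,5,1],[0.01,0,0.07,5,1]])

```text
time_s: 16.0
tool_pos: [0.515, 0.2085, 0.1063]
tool_rot: [0.271, -3.116, -0.008]
wrist_force: [-5.6, -1.7, 9.0]
gripper_width: 0.256
```

```bash
python3 - <<'E'
from h import *
show();spanner()
s,p,M,psi=pose(); o=p+M@TIP; d=np.array([0.5098,0.2074,0.059])-o; print("to axis",(M.T@d/.03).round(3),d.round(4))
E
```

```text
t16.00 pos [0.515  0.2085 0.1063] psi 99.95 tilt 0.83 F [-5.6 -1.7  9. ] T [-0.43  0.93  0.5 ] w 0.256 q [ 0.24  0.18  1.8   0.01  1.17 -1.51]
   tilt radial(out) -0.65 tang 0.52 deg
SPANNER o [0.5122 0.2086 0.0585] yaw(y) 99.91  slope x -1.94 y 0.69  prongA [0.507  0.2381 0.0588] B [0.5174 0.179  0.0581]
to axis [ 0.086 -0.024 -0.017] [-0.0024 -0.0012  0.0005]
```

Request:
step_arm(moves=[[0.08,-0.02,0.04,4,1],[0.06,0,0.04,4,1],[0.04,0,0.04,4,1]])

```text
time_s: 16.25
tool_pos: [0.514, 0.2076, 0.1065]
tool_rot: [-0.07, -3.137, -0.007]
wrist_force: [-0.3, -1.2, 0.7]
gripper_width: 0.249
```

```bash
cat >> h.py <<'E'
def ax():
    show();spanner()
    s,p,M,psi=pose(); o=p+M@TIP; d=np.array([0.5098,0.2074,0.059])-o; print("to axis",(M.T@d/.03).round(3),d.round(4))
E
python3 -c "
from h import *
ax()"
```

```text
t16.25 pos [0.514  0.2076 0.1065] psi 87.45 tilt 0.32 F [-0.3 -1.2  0.7] T [-0.33 -0.24  0.43] w 0.249 q [ 0.24  0.17  1.82  0.01  1.16 -1.29]
   tilt radial(out) -0.09 tang 0.31 deg
SPANNER o [0.5117 0.2082 0.0586] yaw(y) 87.41  slope x -1.40 y 0.57  prongA [0.5131 0.2382 0.0589] B [0.5104 0.1782 0.0583]
to axis [ 0.063 -0.029 -0.013] [-0.0019 -0.0008  0.0004]
```

Request:
step_arm(moves=[[0.05,-0.01,0.04,4,1],[0.03,0,0.04,4,1],[0.02,0,0.04,4,1]])

```text
time_s: 16.5
tool_pos: [0.5137, 0.207, 0.1064]
tool_rot: [0.409, 3.112, 0.004]
wrist_force: [-3.5, -0.8, 3.2]
gripper_width: 0.255
```

```bash
python3 -c "
from h import *
ax()"
```

```text
t16.50 pos [0.5137 0.207  0.1064] psi 75.02 tilt 0.22 F [-3.5 -0.8  3.2] T [-0.42  0.32  0.45] w 0.255 q [ 0.24  0.16  1.82  0.    1.15 -1.07]
   tilt radial(out) 0.21 tang 0.07 deg
SPANNER o [0.5119 0.208  0.0586] yaw(y) 74.98  slope x -1.07 y 0.50  prongA [0.5197 0.2369 0.0588] B [0.5041 0.179  0.0583]
to axis [ 0.063 -0.036 -0.015] [-0.0021 -0.0006  0.0004]
```

Request:
step_arm(moves=[[0.05,-0.02,0.04,3,1],[0.03,0,0.04,3,1]])

```text
time_s: 16.67
tool_pos: [0.5133, 0.2068, 0.1065]
tool_rot: [0.577, 3.081, 0.004]
wrist_force: [-1.9, -2.2, 1.8]
gripper_width: 0.252
```

```bash
python3 -c "
from h import *
ax()"
```

```text
t16.67 pos [0.5133 0.2068 0.1065] psi 68.78 tilt 0.45 F [-1.9 -2.2  1.8] T [-0.51  0.06  0.47] w 0.252 q [ 0.24  0.16  1.83 -0.    1.15 -0.96]
   tilt radial(out) 0.44 tang -0.09 deg
SPANNER o [0.5118 0.2079 0.0586] yaw(y) 68.74  slope x -0.81 y 0.56  prongA [0.5227 0.2359 0.0589] B [0.501  0.18   0.0583]
to axis [ 0.057 -0.041 -0.014] [-0.002  -0.0005  0.0004]
```

Request:
step_arm(moves=[[0.03,-0.02,0.04,3,1],[0.02,0,0.04,3,1]])

```text
time_s: 16.83
tool_pos: [0.5137, 0.2067, 0.1065]
tool_rot: [0.738, 3.041, 0.005]
wrist_force: [-1.6, -2.7, 1.4]
gripper_width: 0.263
```

```bash
python3 -c "
from h import *
ax()"
```

```text
t16.83 pos [0.5137 0.2067 0.1065] psi 62.71 tilt 0.72 F [-1.6 -2.7  1.4] T [-0.52 -0.11  1.12] w 0.263 q [ 0.24  0.16  1.83 -0.    1.14 -0.85]
   tilt radial(out) 0.67 tang -0.25 deg
SPANNER o [0.5126 0.208  0.0587] yaw(y) 62.68  slope x -0.56 y 0.66  prongA [0.5264 0.2346 0.059 ] B [0.4988 0.1813 0.0583]
to axis [ 0.074 -0.059 -0.012] [-0.0028 -0.0006  0.0003]
```

Request:
step_arm(moves=[[0.03,-0.02,0.04,2.5,1]])

```text
time_s: 16.92
tool_pos: [0.514, 0.2065, 0.1066]
tool_rot: [0.804, 3.021, 0.006]
wrist_force: [0.8, -0.2, 0.5]
gripper_width: 0.273
```

```bash
python3 -c "
from h import *
ax();
im,K,P=wcam(); cv2.imwrite('pics/w13.png',im[:,:,::-1]); ax()"
```

```text
t16.92 pos [0.514  0.2065 0.1066] psi 60.21 tilt 0.90 F [ 0.8 -0.2  0.5] T [-0.   -0.5   1.16] w 0.273 q [ 0.24  0.15  1.83 -0.    1.14 -0.81]
   tilt radial(out) 0.82 tang -0.36 deg
SPANNER o [0.5131 0.2078 0.0588] yaw(y) 60.18  slope x -0.40 y 0.74  prongA [0.528  0.2338 0.0591] B [0.4981 0.1818 0.0584]
to axis [ 0.088 -0.065 -0.01 ] [-0.0033 -0.0004  0.0002]
t16.97 pos [0.514  0.2066 0.1066] psi 60.10 tilt 0.91 F [ 1.2 -0.4  1.1] T [-0.2  -0.51  1.27] w 0.275 q [ 0.24  0.15  1.83 -0.    1.14 -0.8 ]
   tilt radial(out) 0.84 tang -0.37 deg
SPANNER o [0.5131 0.2078 0.0587] yaw(y) 60.06  slope x -0.38 y 0.76  prongA [0.5281 0.2338 0.0591] B [0.4981 0.1819 0.0583]
to axis [ 0.087 -0.067 -0.011] [-0.0033 -0.0004  0.0003]
```

View pics/w13.png

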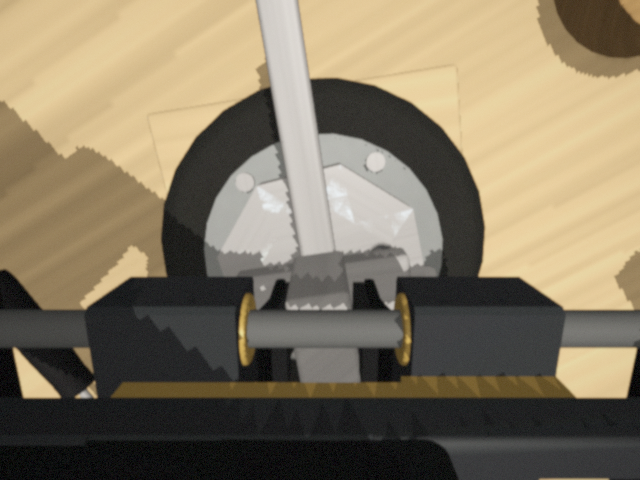

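Request:
step_arm(moves=[[0,0,0,-4,1],[0,0,0,-4,1]])

```text
time_s: 17.13
tool_pos: [0.5142, 0.2065, 0.1068]
tool_rot: [0.585, 3.07, 0.003]
wrist_force: [1.2, -0.0, -4.3]
gripper_width: 0.252
```

```bash
python3 -c "
from h import *
settle(3)
ax();
im,K,P=wcam(); cv2.imwrite('pics/w14.png',im[:,:,::-1]); ax()"
```

```text
t17.28 pos [0.5143 0.2064 0.1067] psi 68.10 tilt 0.95 F [ 1.8 -0.8 -3.1] T [-0.12 -0.52  0.04] w 0.254 q [ 0.24  0.15  1.83 -0.01  1.14 -0.94]
   tilt radial(out) 0.86 tang -0.41 deg
SPANNER o [0.5132 0.2074 0.0588] yaw(y) 68.07  slope x -0.28 y 0.62  prongA [0.5244 0.2352 0.0592] B [0.502  0.1796 0.0585]
to axis [ 0.105 -0.043 -0.008] [-0.0034 -0.      0.0002]
t17.33 pos [0.5142 0.2064 0.1067] psi 68.07 tilt 0.95 F [ 1.4 -0.9 -4.5] T [-0.1  -0.51  0.06] w 0.250 q [ 0.24  0.15  1.83 -0.01  1.14 -0.94]
   tilt radial(out) 0.86 tang -0.41 deg
SPANNER o [0.5132 0.2074 0.0588] yaw(y) 68.04  slope x -0.29 y 0.62  prongA [0.5244 0.2352 0.0591] B [0.502  0.1796 0.0585]
to axis [ 0.105 -0.043 -0.009] [-0.0034 -0.      0.0002]
```

View pics/w14.png

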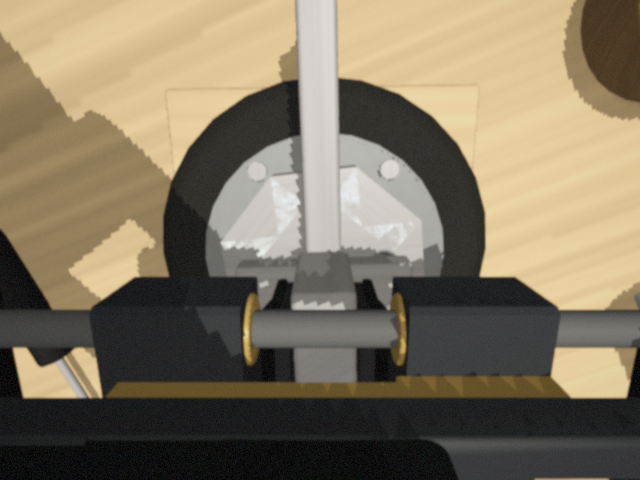

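Request:
step_arm(moves=[[0.02,0,-0.3,0,1],[0,0,-0.5,0,1],[0,0,-0.8,0,1],[0,0,-1,0,1]])

```text
time_s: 17.67
tool_pos: [0.5066, 0.2056, 0.1784]
tool_rot: [0.607, 3.081, -0.006]
wrist_force: [0.3, 0.5, -5.2]
gripper_width: 0.247
```

```bash
python3 -c "
from h import *
settle(4)
ax();
im,K,P=wcam(); cv2.imwrite('pics/w15.png',im[:,:,::-1]); np.savez('w15.npz',K=K,P=P)"
```

```text
t17.87 pos [0.5091 0.2061 0.1801] psi 67.77 tilt 0.46 F [-0.3 -0.9 -5.1] T [ 0.06 -0.24  0.04] w 0.255 q [ 0.24  0.07  1.78 -0.    1.29 -0.94]
   tilt radial(out) 0.36 tang -0.29 deg
SPANNER o [0.5076 0.207  0.1322] yaw(y) 67.73  slope x -0.73 y 0.37  prongA [0.519  0.2348 0.1324] B [0.4963 0.1793 0.132 ]
to axis [-0.043  0.036  2.441] [ 0.0022  0.0004 -0.0732]
```

View pics/w15.png

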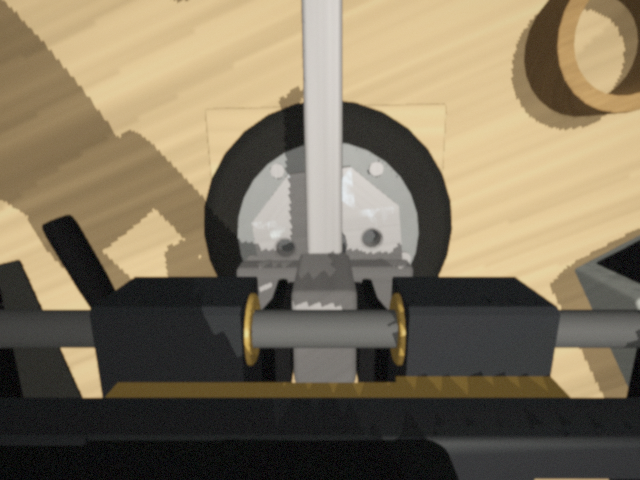

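```bash
python3 - <<'E'
from h import *
im=cv2.imread("pics/w15.png"); cv2.imwrite("pics/w15c.png",cv2.resize(im[205:265,255:405],None,fx=5,fy=5,interpolation=cv2.INTER_CUBIC))
d=np.load("w15.npz");K,P=d["K"],d["P"]
a=ray(K,P,(286,246.5),.075);b=ray(K,P,(372,237.5),.075)
print(a,b,(a+b)/2,np.linalg.norm(a-b),np.degrees(np.arctan2(*(b-a)[1::-1])))
E
```

```text
[0.50149735 0.18043383 0.075     ] [0.51794079 0.23747674 0.075     ] [0.50971907 0.20895528 0.075     ] 0.0593656511490442 73.91961379286963
```

View pics/w15c.png

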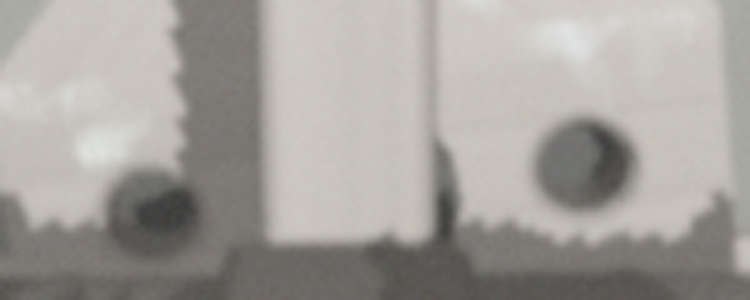

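```bash
python3 - <<'E'
from h import *
plan(0.5938,-0.2218,0.20,60.7,1,n=13)
E
```

```text
t17.92 pos [0.508  0.2058 0.1786] psi 67.78 tilt 0.32 F [ 0.1 -0.6 -5.9] T [ 0.03 -0.28  0.02] w 0.251 q [ 0.24  0.07  1.78 -0.    1.29 -0.94]
   tilt radial(out) 0.19 tang -0.26 deg
d [ 0.0858 -0.4276  0.0214] dpsi -7.08
[[-0.62, -0.93, -0.05, 0.54, 1], [-0.63, -0.93, -0.05, 0.54, 1], [-0.64, -0.92, -0.05, 0.54, 1], [-0.64, -0.91, -0.05, 0.54, 1], [-0.65, -0.91, -0.05, 0.54, 1], [-0.66, -0.9, -0.05, 0.54, 1], [-0.67, -0.9, -0.05, 0.54, 1], [-0.68, -0.89, -0.05, 0.54, 1]]
[[-0.69, -0.88, -0.05, 0.54, 1], [-0.7, -0.88, -0.05, 0.54, 1], [-0.7, -0.87, -0.05, 0.54, 1], [-0.71, -0.86, -0.05, 0.54, 1], [-0.72, -0.86, -0.05, 0.54, 1]]
```

Request:
step_arm(moves=[[-0.32,-0.5,-0.1,0.5,1],[-0.63,-0.93,-0.12,0.5,1],[-0.64,-0.92,-0.12,0.5,1],[-0.64,-0.91,-0.12,0.5,1],[-0.65,-0.91,-0.12,0.5,1],[-0.66,-0.9,-0.12,0.5,1],[-0.67,-0.9,-0.12,0.5,1],[-0.68,-0.89,-0.12,0.5,1]])

```text
time_s: 18.58
tool_pos: [0.5464, -0.0437, 0.1874]
tool_rot: [-0.698, -3.035, 0.006]
wrist_force: [0.9, 0.6, -4.5]
gripper_width: 0.251
```

```bash
python3 - <<'E'
from h import *
settle(2);plan(0.5938,-0.2218,0.20,60.7,1); spanner()
E
```

```text
t18.68 pos [ 0.5474 -0.0473  0.1878] psi 63.82 tilt 1.51 F [ 1.7  0.8 -4.4] T [ 0.08 -0.43 -0.06] w 0.250 q [-0.23  0.09  1.74 -0.01  1.34 -1.34]
   tilt radial(out) -1.50 tang -0.17 deg
d [ 0.0464 -0.1745  0.0122] dpsi -3.12
[[-0.56, -0.65, -0.06, 0.45, 1], [-0.57, -0.64, -0.06, 0.45, 1], [-0.57, -0.64, -0.06, 0.45, 1], [-0.58, -0.63, -0.06, 0.45, 1], [-0.58, -0.63, -0.06, 0.45, 1], [-0.59, -0.63, -0.06, 0.45, 1], [-0.59, -0.62, -0.06, 0.45, 1]]
SPANNER o [ 0.5443 -0.0462  0.14  ] yaw(y) 63.78  slope x -2.53 y -0.38  prongA [ 0.5576 -0.0193  0.1398] B [ 0.5311 -0.0731  0.1402]
```

Request:
step_arm(moves=[[-0.75,-0.9,-0.06,0.6,1],[-0.77,-0.88,-0.06,0.6,1],[-0.78,-0.88,-0.06,0.6,1],[-0.8,-0.86,0,0.6,1],[-0.8,-0.86,0,0.6,1]])

```text
time_s: 19.1
tool_pos: [0.5858, -0.2139, 0.1793]
tool_rot: [-0.777, -2.998, -0.002]
wrist_force: [0.6, 0.2, -6.2]
gripper_width: 0.249
```

```bash
python3 - <<'E'
from h import *
settle(3);plan(0.5938,-0.2218,0.06,60.7,1,n=5); spanner()
E
```

```text
t19.25 pos [ 0.5854 -0.2152  0.1786] psi 60.76 tilt 2.61 F [ 0.2  0.6 -4.8] T [ 0.04 -0.25  0.01] w 0.252 q [-0.47  0.29  1.53 -0.01  1.37 -1.53]
   tilt radial(out) -2.60 tang -0.21 deg
d [ 0.0084 -0.0066 -0.1186] dpsi -0.06
[[-0.07, -0.01, 0.79, 0.01, 1], [-0.07, -0.01, 0.79, 0.01, 1], [-0.07, -0.01, 0.79, 0.01, 1], [-0.07, -0.01, 0.79, 0.01, 1], [-0.07, -0.01, 0.79, 0.01, 1]]
SPANNER o [ 0.5816 -0.2134  0.1309] yaw(y) 60.70  slope x -3.72 y -0.29  prongA [ 0.5963 -0.1872  0.1307] B [ 0.5669 -0.2396  0.1311]
```

Request:
step_arm(moves=[[-0.09,-0.01,0.75,0,1],[-0.09,-0.01,0.75,0,1],[-0.09,-0.01,0.75,0,1]])

```text
time_s: 19.5
tool_pos: [0.5912, -0.2174, 0.1113]
tool_rot: [-0.784, -3.0, -0.003]
wrist_force: [0.3, -0.6, -4.0]
gripper_width: 0.251
```

```bash
python3 - <<'E'
from h import *
settle(4);show(); spanner()
im,K,P=wcam(); cv2.imwrite('pics/w16.png',im[:,:,::-1])
E
```

```text
t19.70 pos [ 0.5901 -0.217   0.1113] psi 60.74 tilt 2.53 F [-0.  -0.7 -4.2] T [-0.01 -0.31  0.03] w 0.248 q [-0.47  0.36  1.57 -0.01  1.25 -1.53]
   tilt radial(out) -2.53 tang -0.11 deg
SPANNER o [ 0.5864 -0.2151  0.0636] yaw(y) 60.69  slope x -3.67 y -0.19  prongA [ 0.6011 -0.189   0.0635] B [ 0.5717 -0.2413  0.0637]
```

View pics/w16.png

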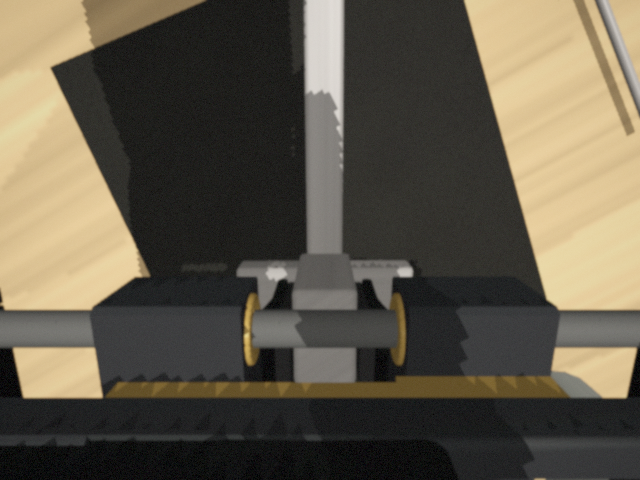

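Request:
step_arm(moves=[[-0.1,-0.02,0.75,0,1],[-0.08,-0.02,0.75,0,1]])

```text
time_s: 19.92
tool_pos: [0.6002, -0.2228, 0.0775]
tool_rot: [-0.786, -3.016, 0.003]
wrist_force: [-0.4, 0.1, -5.8]
gripper_width: 0.253
```

```bash
python3 - <<'E'
from h import *
settle(4);show(); spanner()
E
```

```text
t20.12 pos [ 0.5988 -0.2224  0.0764] psi 60.79 tilt 1.64 F [ 0.3 -0.5 -3.8] T [-0.02 -0.31 -0.  ] w 0.250 q [-0.48  0.41  1.58 -0.01  1.18 -1.53]
   tilt radial(out) -1.63 tang -0.22 deg
SPANNER o [ 0.5958 -0.2209  0.0286] yaw(y) 60.75  slope x -2.76 y -0.15  prongA [ 0.6105 -0.1947  0.0285] B [ 0.5811 -0.2471  0.0287]
```

Request:
step_arm(moves=[[0.04,0,0.4,0,1],[0.04,0,0.35,0,1]])

```text
time_s: 20.28
tool_pos: [0.6002, -0.2229, 0.0597]
tool_rot: [-0.787, -3.022, 0.005]
wrist_force: [-0.8, -0.1, -4.7]
gripper_width: 0.254
```

```bash
python3 - <<'E'
from h import *
settle(4);show(); spanner()
E
```

```text
t20.48 pos [ 0.599  -0.2224  0.0584] psi 60.80 tilt 1.25 F [ 0.2 -0.1 -4.5] T [-0.03 -0.31 -0.01] w 0.252 q [-0.47  0.43  1.59 -0.01  1.14 -1.53]
   tilt radial(out) -1.22 tang -0.27 deg
SPANNER o [ 0.5963 -0.221   0.0106] yaw(y) 60.75  slope x -2.36 y -0.13  prongA [ 0.6109 -0.1948  0.0105] B [ 0.5816 -0.2472  0.0106]
```

Request:
step_arm(moves=[[0.06,0,0.2,0,1],[0.03,0,0.15,0,1],[0.03,0,0.1,0,1],[0.03,0,0.1,0,1],[0.03,0,0.1,0,1],[0.03,0,0.1,0,1]])

```text
time_s: 20.98
tool_pos: [0.5985, -0.2224, 0.0515]
tool_rot: [-0.789, -3.03, 0.009]
wrist_force: [-5.5, 2.6, 11.8]
gripper_width: 0.249
```

```bash
python3 - <<'E'
from h import *
show(); spanner()
E
```

```text
t20.98 pos [ 0.5985 -0.2224  0.0515] psi 60.81 tilt 0.66 F [-5.5  2.6 11.8] T [0.71 0.96 0.04] w 0.249 q [-0.48  0.43  1.61 -0.01  1.12 -1.53]
   tilt radial(out) -0.54 tang -0.38 deg
SPANNER o [ 0.5963 -0.2213  0.0037] yaw(y) 60.77  slope x -1.67 y -0.13  prongA [ 0.6109 -0.1951  0.0036] B [ 0.5816 -0.2474  0.0037]
```

Request:
step_arm(moves=[[0,0,0.1,0,1],[0,0,0.1,0,1],[0,0,0.1,0,1],[0,0,0.1,0,1],[0,0,0.1,0,1],[0,0,0.1,0,1],[0,0,0.1,0,1],[0,0,0.1,0,1]])

```text
time_s: 21.65
tool_pos: [0.6012, -0.2239, 0.0511]
tool_rot: [-0.789, -3.035, 0.011]
wrist_force: [-6.0, 3.1, 13.0]
gripper_width: 0.249
```

```bash
python3 - <<'E'
from h import *
show(); spanner()
E
```

```text
t21.65 pos [ 0.6012 -0.2239  0.0511] psi 60.87 tilt 0.50 F [-6.   3.1 13. ] T [0.89 1.21 0.05] w 0.249 q [-0.47  0.43  1.6  -0.01  1.11 -1.53]
   tilt radial(out) -0.26 tang -0.43 deg
SPANNER o [ 0.5992 -0.2229  0.0033] yaw(y) 60.83  slope x -1.38 y -0.14  prongA [ 0.6138 -0.1967  0.0032] B [ 0.5846 -0.2491  0.0033]
```

Request:
step_arm(moves=[[0,0,-0.03,0,1],[0,0,0,0,0.2],[0,0,0,0,0.2],[0,0,0,0,0.2],[0,0,0,0,-1],[0,0,0,0,-1],[0,0,0,0,-1],[0,0,0,0,-1]])

```text
time_s: 22.32
tool_pos: [0.6039, -0.2254, 0.0557]
tool_rot: [0.79, 3.039, -0.014]
wrist_force: [-0.0, -0.1, -0.2]
gripper_width: 0.616
```

Request:
step_arm(moves=[[0,0,0,0,-1],[0,0,0,0,-1],[0,0,0,0,-1],[0,0,0,0,-1],[0,0,0,0,-1],[0,0,0,0,-1],[0,0,0,0,-1],[0,0,0,0,-1]])

```text
time_s: 22.98
tool_pos: [0.6037, -0.2252, 0.0551]
tool_rot: [0.79, 3.04, -0.013]
wrist_force: [-0.9, -0.0, 0.2]
gripper_width: 0.994
```

```bash
python3 - <<'E'
from h import *
show()
im,K,P=wcam(); cv2.imwrite('pics/w17.png',im[:,:,::-1])
E
```

```text
t22.98 pos [ 0.6037 -0.2252  0.0551] psi 60.86 tilt 0.49 F [-0.9 -0.   0.2] T [ 0.07 -0.13 -0.01] w 0.994 q [-0.48  0.43  1.6  -0.01  1.11 -1.53]
   tilt radial(out) 0.11 tang -0.48 deg
```

View pics/w17.png

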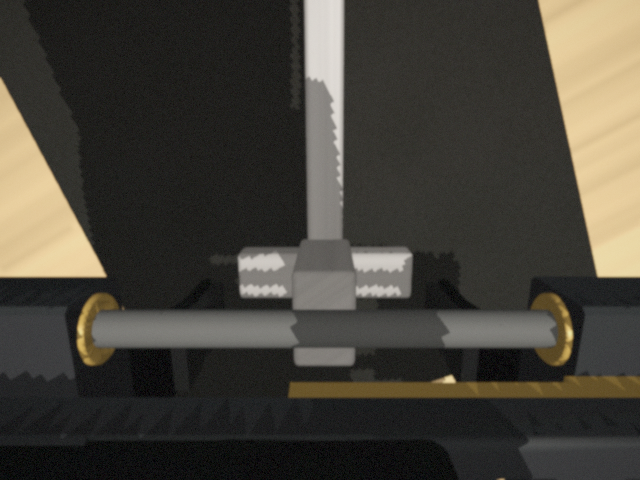

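Open and the spanner stands on the mat. Lift clear and retreat toward the start side so the cameras see the scene.

Request:
step_arm(moves=[[0,0,-0.5,0,-1],[0,0,-0.9,0,-1],[0,0,-1,0,-1],[0,0,-1,0,-1],[0,0,-1,0,-1],[0,0,-1,0,-1]])

```text
time_s: 23.53
tool_pos: [0.5979, -0.2209, 0.2115]
tool_rot: [-0.786, -3.021, 0.006]
wrist_force: [1.2, -0.9, -0.0]
gripper_width: 0.999
```

Request:
step_arm(moves=[[0.6,-0.8,0,0,-1],[0.6,-0.8,0,0,-1],[0.6,-0.8,0,0,-1],[0.6,-0.8,0,0,-1],[0.6,-0.8,0,0,-1],[0.6,-0.8,0,0,-1],[0.3,-0.4,0,0,-1],[0,0,0,0,-1]])

```text
time_s: 24.2
tool_pos: [0.4192, -0.305, 0.2268]
tool_rot: [0.783, 3.04, -0.017]
wrist_force: [0.2, 0.1, 0.9]
gripper_width: 1.0
```

```bash
python3 - <<'E'
from h import *
settle(2); show()
for c in ["top","scene"]:
    im=arm.camera(c); cv2.imwrite(f"pics/{c}9.png",im[:,:,::-1])
    for t in ["spanner_grip","spanner","prong_a","mug_mid","can_mid","hub_top"]:
        r=arm.tip_of(t,c); print(t,c,[(round(d["conf"],2),np.round(d["location"],4).tolist()) for d in r[:2]])
im=cv2.imread("pics/top9.png"); cv2.imwrite("pics/top9c.png",cv2.resize(im[160:320,160:460],None,fx=2.6,fy=2.6,interpolation=cv2.INTER_CUBIC))
E
```

```text
t24.30 pos [ 0.4213 -0.3042  0.2269] psi 61.17 tilt 0.63 F [0.6 1.2 0.2] T [ 0.08 -0.16  0.05] w 0.999 q [-0.77 -0.04  1.8  -0.01  1.38 -1.84]
   tilt radial(out) 0.42 tang -0.47 deg
spanner_grip top [(0.83, [0.5971, -0.2227, 0.0683])]
spanner top [(0.76, [0.5998, -0.2221, 0.0006])]
prong_a top [(0.84, [0.5849, -0.2477, 0.0052]), (0.78, [0.6086, -0.1939, 0.0037])]
mug_mid top [(0.68, [0.785, 0.1177, 0.0501])]
can_mid top [(0.81, [0.7765, -0.1308, 0.0609]), (0.41, [0.4803, -0.0007, 0.01])]
hub_top top [(0.84, [0.5149, 0.2052, 0.0756])]
spanner_grip scene [(0.75, [0.5983, -0.2197, 0.0651])]
spanner scene [(0.66, [0.5962, -0.2217, 0.0046])]
prong_a scene [(0.92, [0.6158, -0.1994, 0.0024]), (0.89, [0.5815, -0.2508, 0.0041])]
mug_mid scene [(0.65, [0.787, 0.1188, 0.0468])]
can_mid scene [(0.95, [0.7777, -0.1249, 0.0615])]
hub_top scene [(0.88, [0.5092, 0.2084, 0.0713]), (0.66, [0.6118, -0.1983, 0.0032])]
```

View pics/top9c.png

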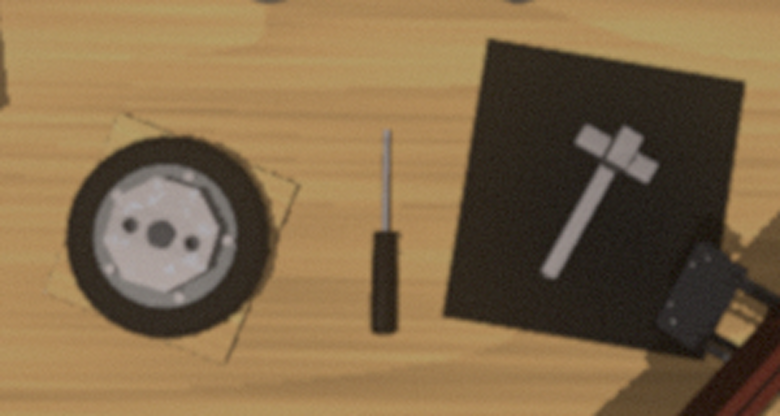

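View pics/scene9.png

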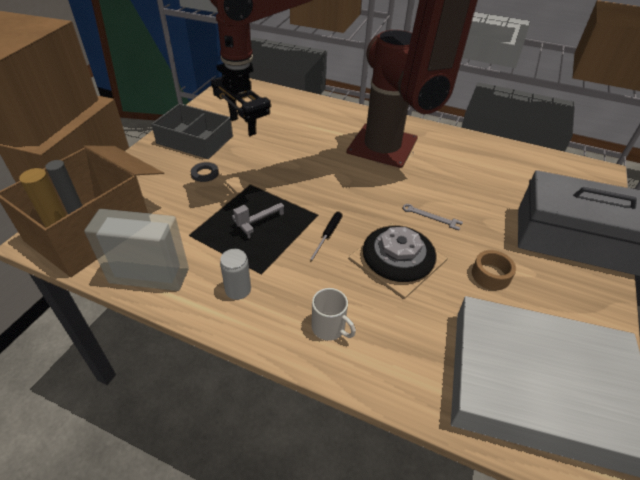

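```bash
python3 - <<'E'
from h import *
print(arm.job_done()); show()
E
```

```text
the job is handed in; nothing more can be done
None
the job is handed in; nothing more can be done
```

I gripped the spanner by its block, set both prongs into the ring's holes and turned the ring about 69° (1.2 rad) clockwise until it met the stop. I then lifted the spanner off and stood it back on the mat. The job was handed in at about 25 s of the 72 s allowed.

- **Ring tight:** the turning moment rose from about 0.45 N m to 1.1–1.3 N m, and the grip block began to twist in the jaws. I backed the twist off without moving the ring, because the prongs have about 5° of slack in the holes. After the lift, the wrist and top cameras both put the hole line at about 74°. It was 143° at the start, and it is now about 6° from the wheel's y axis as judged from the board's edges.
- **Prong depth:** the hub pushed back at about 20 N when the tips bottomed. At that moment the spanner leaned about 2°, so by calculation one prong was 1–2 mm short of full depth. It levelled to about 0.6° during the turn.
- **Spanner and other things:** the spanner stands on its prongs and foot on the mat, about 5 mm from where it started. The mug, can, screwdriver, wrench, core and old ring look unmoved in the last pictures. The gripper is open and clear of everything.
- **What went less well:** the tool drifted in tilt by up to about 4° while carrying the spanner and had to be worked back. The spanner was also set down with its foot about 3 mm high, so it dropped that far when released.

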